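# Bench-test the hob's repaired modules

## Task

Load the repaired hob's electrics for a bench test: slip every control module on the bench into the sprung bay of its own width (press the carriage back with it, lower it behind the lip and let the carriage close on it), so that it sits flat on the bay floor between lip and carriage, and set every other loose part - choke, capacitor, terminal block - upright and fully home in the tray pocket of its shape. Only when everything present is loaded, throw the test switch fully over, leave it on for three seconds and throw it fully back; only then lift the modules out and stand them back upright on the black mat, leaving the other parts in the tray. Leave the multimeter, mug and screwdriver alone.

Things in the scene. Friction and masses are not known exactly. Their poses are not given: they have to be found in the camera images.
- mod_n: the narrow control module: a white plastic box with aluminium fins and a black plug strip on top, 100 long (its x) x 38 wide (its y) x 50 high; origin at the centre of its underside. May be absent. Either end may go first into a bay. Weighs 0.15 to 0.45 kg.
- mod_m: the middle control module: a white plastic box with aluminium fins and a black plug strip on top, 100 long (its x) x 48 wide (its y) x 50 high; origin at the centre of its underside. May be absent. Either end may go first into a bay. Weighs 0.15 to 0.45 kg.
- mod_w: the wide control module: a white plastic box with aluminium fins and a black plug strip on top, 100 long (its x) x 58 wide (its y) x 50 high; origin at the centre of its underside. May be absent. Either end may go first into a bay. Weighs 0.15 to 0.45 kg.
- bay_n_seat (a point): the sprung bay for the 38 wide module, an aluminium cradle 56 wide: centre of its floor, where the centre of a seated module's underside lies, 12 above the bench. x runs from the fixed lip to the sprung carriage, z up. The lip is 8 thick, inner face at x = -50, 15 high above the floor; side walls 10 high, 5 thick, inner faces at y = +-23, x = -50 to 34.
- carriage_n_face (a point): top middle of the front face of that bay's black sprung carriage, 43 above the bay floor; axes as the bay's. Empty, the face is at x = 36 of the seat, so the gap to the lip is 86 and a 100 mm module enters only with the carriage pressed back 14 or more. A fixed block 38 high stands at x = 88 to 100.
- carriage_n (a joint): travel of that carriage in m: 0 empty, grows as it is pressed towards +x of the bay, 0.035 at most, 0.014 with a module seated. The spring pushes with 5 N at 0 and 250 N/m more; it returns at once when let go. The three bays stand side by side on one dark steel plate, 88 apart, in any order.
- bay_m_seat (a point): the sprung bay for the 48 wide module, an aluminium cradle 66 wide: centre of its floor, where the centre of a seated module's underside lies, 12 above the bench. x runs from the fixed lip to the sprung carriage, z up. The lip is 8 thick, inner face at x = -50, 15 high above the floor; side walls 10 high, 5 thick, inner faces at y = +-28, x = -50 to 34.
- carriage_m_face (a point): top middle of the front face of that bay's black sprung carriage, 43 above the bay floor; axes as the bay's. Empty, the face is at x = 36 of the seat, so the gap to the lip is 86 and a 100 mm module enters only with the carriage pressed back 14 or more. A fixed block 38 high stands at x = 88 to 100.
- carriage_m (a joint): travel of that carriage in m: 0 empty, grows as it is pressed towards +x of the bay, 0.035 at most, 0.014 with a module seated. The spring pushes with 5 N at 0 and 250 N/m more; it returns at once when let go. The three bays stand side by side on one dark steel plate, 88 apart, in any order.
- bay_w_seat (a point): the sprung bay for the 58 wide module, an aluminium cradle 76 wide: centre of its floor, where the centre of a seated module's underside lies, 12 above the bench. x runs from the fixed lip to the sprung carriage, z up. The lip is 8 thick, inner face at x = -50, 15 high above the floor; side walls 10 high, 5 thick, inner faces at y = +-33, x = -50 to 34.
- carriage_w_face (a point): top middle of the front face of that bay's black sprung carriage, 43 above the bay floor; axes as the bay's. Empty, the face is at x = 36 of the seat, so the gap to the lip is 86 and a 100 mm module enters only with the carriage pressed back 14 or more. A fixed block 38 high stands at x = 88 to 100.
- carriage_w (a joint): travel of that carriage in m: 0 empty, grows as it is pressed towards +x of the bay, 0.035 at most, 0.014 with a module seated. The spring pushes with 5 N at 0 and 250 N/m more; it returns at once when let go. The three bays stand side by side on one dark steel plate, 88 apart, in any order.
- choke: the choke: a square steel block with a copper band on top, 50 x 50 x 45 high; origin at the centre of its underside. May be absent. Weighs 0.1 to 0.45 kg.
- pocket_square (a point): pocket of the grey parts tray (256 x 90 x 16 high): a square, 56 x 56, 10 deep, in the tray's top. The point is at the centre of the pocket floor, 6 above the bench; x along the tray's length, z up.
- canister: the capacitor: a round aluminium can, 60 in diameter and 45 high, with two flat tabs 8 high on top; origin at the centre of its underside. May be absent. Weighs 0.1 to 0.45 kg.
- pocket_round (a point): pocket of the grey parts tray (256 x 90 x 16 high): a circle, 66 in diameter, 10 deep, in the tray's top. The point is at the centre of the pocket floor, 6 above the bench; x along the tray's length, z up.
- terminal: the terminal block: black, 80 long (its x) x 36 wide (its y) x 42 high, brass screws on top; origin at the centre of its underside. May be absent. Weighs 0.1 to 0.45 kg.
- pocket_oblong (a point): pocket of the grey parts tray (256 x 90 x 16 high): a rectangle, 86 (along x) x 42 (along y), 10 deep, in the tray's top. The point is at the centre of the pocket floor, 6 above the bench; x along the tray's length, z up.
- mat: the black rubber mat on which the modules start, 290 x 290 x 3 thick, fixed; origin at the centre of its underside, z up
- switch (a joint): the black toggle lever of the test switch, beyond the rig, in rad: 0 to 0.15 at the start (off), 1.0 fully over (on); turns easily and stays where it is left.
- switch_tip (a point): the tip of the switch lever, at the end of its 80 mm stick. Its x is level when off and dips as it goes over; the tip (a black ball, 26 across, 92 above the bench when off) moves towards that x. y: parallel to the hinge, which lies 22 above the bench. Off, the stick leans 0.5 rad from upright away from x; on, 0.5 rad towards x. Base below: 70 (along x) x 50 x 25 high.
- meter: red multimeter, 85 x 165 x 44 high, a bystander; origin at the centre of its underside
- mug: white mug, 80 across, 90 high, a bystander; origin at the centre of its underside
- driver: screwdriver lying on the bench, about 200 long, a bystander; origin under its middle
Not all that is in view belongs to the job. Leave any pink or yellow look-alike of the part that bears switch alone.

How it is judged:
By the outcome, as a careful person would: the job done as asked, in the order asked, and still so for the second after the job is handed in, with the robot touching nothing.
Of mod_n, mod_m, mod_w only 2 to 3 are there at a start; the rules pass over those that are not, and their reading is None.
Of choke, canister, terminal only 2 to 3 are there at a start; the rules pass over those that are not, and their reading is None.
At some moment in a run one of mod_n, mod_m, mod_w, choke, canister, terminal may be knocked a few centimetres aside while the robot is not near it.
It also fails if it takes over 210 s, if anything falls off the work surface, if the arm or the gripper's body presses on something with over 40 N, if the wrist force passes 120 N, or if a joint passes its speed limit or range.

## Robot

A 7-joint arm with a two-finger parallel gripper is mounted at the origin on the work surface. World frame = base frame: x ahead of the robot, y to its left, z up, the work surface at z = 0. Lengths are in m, angles in rad, forces in N, time in s.
With the tool pointing down it reaches from about 0.425 to 0.875 m from the base axis. Payload 9.9 kg.
Tool frame: the origin (TCP) lies at the very end of the fingers, on their centre line; the grasp point (between the pads) lies 19 mm behind it; z points along the fingers, y is the line along which they close (so a half turn about z gives the same grasp; the last joint's range is limited). The gripper opens to 85 mm and grips with 20 to 120 N. Pads are 22 mm wide; open, the fingers measure 114 mm over their backs; the gripper's body (76 mm by 85 mm) begins 54 mm behind the grasp point. The pads swing forward as they close: fully open they stand 13 mm farther back than shut.
Start: joints at [1.027, 0.576, 0.025, 1.437, -0.015, 1.129, -0.057], TCP at [0.3, -0.605, 0.231] pointing down, gripper open.
Joint ranges: [-2.76, 2.76], [-0.34, 2.15], [-1.52, 1.57], [0.19, 2.46], [-1.09, 4.23], [0.17, 1.99], [-2.82, 2.82]. Speed limits (rad/s): [2.22, 2.22, 3.01, 3.01, 3.14, 3.14, 3.14].

## Interface

Orientations are given as a unit quaternion [x, y, z, w].
In Python, from bench import env gives the robot as it stands.
- The arm moves only by the tool apply_moves, never from a script. Its argument "motion" is one flat list of numbers, 7 for each row, row after row: the shift along the tool's x, y, z in m, then the turn, a rotation vector about the tool's x, y, z in rad, then the finger opening in m, from 0 to 0.0854. A call has 1 to 12 rows; each row is the pose to reach, as a shift and turn from the pose commanded when the call began, along the tool's axes at that moment; what a row does not reach only later rows make up. A row lasts 1/8 s, in which the tool goes at most 62.5 mm and 10.7 degrees, less where a joint would pass 70% of its speed; a pose out of reach is approached as far as the arm can. A call with a gripper value outside its range is refused whole. The fingers move at their own pace and stop on an object; the grip force is fixed at half the most. Time passes only in rows, so rows that repeat a pose let the fingers close. It gives the time, the measured TCP pose, the force, the opening and the grip force at its end, in the units of the state.
- env.sense(): the state, without advancing time (a new reading comes with each control period).
- env.grab_frame(name): name is "scene" or "side" or "wrist"; returns the picture (384x512x3 uint8, red, green, blue); there is no depth.
- env.get_calibration(name): a dict with "fx", "fy", "cx", "cy" (pixels), "camera_from_world" (4x4, takes a point from world to camera coordinates). Camera axes: x right, y down, z forward; pixel columns grow to the right and rows downward; lengths in m; the calibration is good to about 2 mm. A picture is of the moment at which its call begins: read the wrist's pose just before it. get_calibration takes no time and is no camera call; for the wrist camera it gives the pose at the moment of the call.
- env.job_done(): hands the job in; it is judged then, once.
The state is a dict: "time_s": time; "qpos": joint angles; "joint_velocities": joint speeds; "joint_efforts": joint torques, N m; "tool_pos": TCP position; "eef_rot": TCP orientation; "contact_force": force on the tool from outside, world axes, zero at the start; "ft_torque": the same for the moment, N m; "width": finger opening in m; "grip_force": force on a finger pad.
Only numpy, scipy, OpenCV 4.12 (cv2) and the standard library are available. Lean on these libraries where they do the work, as an engineer would, in place of code of your own. Each camera call takes 0.05 s, during which the arm holds its last target. There are 200 camera calls.

## Working session

There is one attempt and no reset: what is moved stays moved. The work goes in short steps, Python scripts to look and compute and a tool call to move; the robot and the scene stay as the last step left them, time stands still between calls to the robot, and variables do not carry over. Pictures are saved under pics/ and viewed, at most 14 in all, crops included, and the job is handed in when it is done.

Besides the shell and the picture viewer there is one more tool, called after "Emit:" as name(argument=value, ...), one argument or row to a line, values as JSON. apply_moves: Moves the arm, as the interface text tells. Its arguments: {"type":"object","properties":{"motion":{"type":"array"}},"required":["motion"]}

```bash
ls; mkdir -p pics
python3 - <<'E'
from bench import env
import cv2
s=env.sense(); print({k:s[k] for k in s})
for n in ["scene","side"]:
    cv2.imwrite(f"pics/{n}0.png",env.grab_frame(n)[:,:,::-1])
    c=env.get_calibration(n);print(n,c)
E
```

```text
pics
{'time_s': 0.0, 'qpos': array([ 1.02719452,  0.57650835,  0.02480722,  1.43791798, -0.01496869,
        1.12897008, -0.05649025]), 'joint_velocities': array([-1.26050042e-03,  6.37411823e-04, -2.66760751e-04,  8.53972075e-04,
       -1.00416635e-03,  8.53329187e-05,  2.11361940e-05]), 'joint_efforts': array([-2.73779020e-03, -7.65744138e+01,  2.24943034e+00, -2.85958904e+01,
        1.50282372e-02,  1.29834720e-02,  2.78022844e-05]), 'tool_pos': array([ 0.29936208, -0.60448636,  0.23045427]), 'eef_rot': array([ 9.73678630e-01,  2.27923826e-01, -2.29115305e-04, -7.76766985e-04]), 'contact_force': array([-0.24907828, -0.06894469,  0.33691296]), 'ft_torque': array([0.03121585, 0.04433243, 0.0315328 ]), 'grip_force': 0.0, 'width': 0.08542635520799739}
scene {'fx': 390.2528851388607, 'fy': 390.2528851388607, 'cx': 256.1509933959964, 'cy': 191.6733178225374, 'camera_from_world': array([[-0.13974943,  0.99006659,  0.01543506,  0.04945196],
       [ 0.81736048,  0.12414247, -0.56259266, -0.41238015],
       [-0.55892034, -0.066006  , -0.82659014,  1.72044481],
       [ 0.        ,  0.        ,  0.        ,  1.        ]])}
side {'fx': 443.8369784487156, 'fy': 443.8369784487156, 'cx': 247.44432228573433, 'cy': 196.26720554661432, 'camera_from_world': array([[-0.84658895, -0.53195212,  0.01772273,  0.48126606],
       [-0.3812962 ,  0.58291888, -0.71750873,  0.25325546],
       [ 0.37134938, -0.61419257, -0.69632401,  1.38077795],
       [ 0.        ,  0.        ,  0.        ,  1.        ]])}
```

Run:
```python
import cv2
for n in ["scene","side"]:
    im=cv2.imread(f"pics/{n}0.png"); cv2.imwrite(f"pics/{n}0b.png",cv2.resize(im,(800,600),interpolation=cv2.INTER_CUBIC))
```

```text
(no output)
```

View pics/scene0b.png

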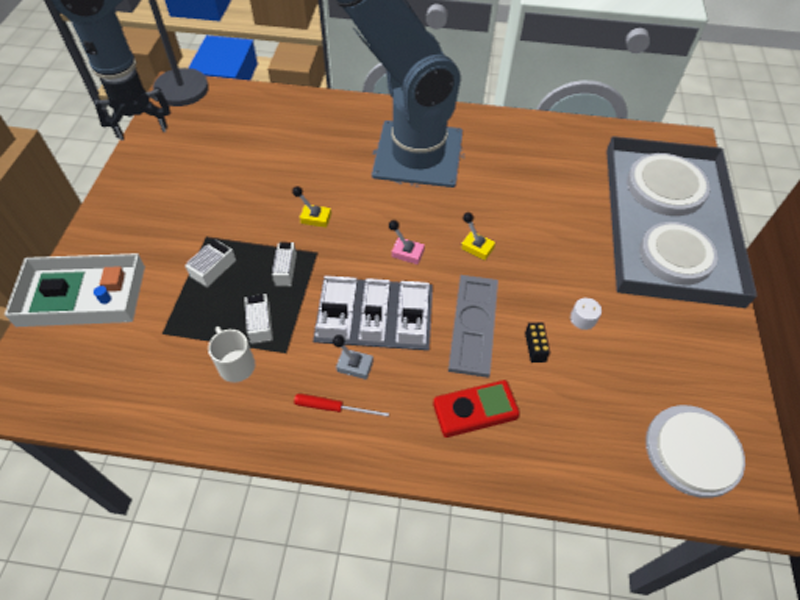

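View pics/side0b.png

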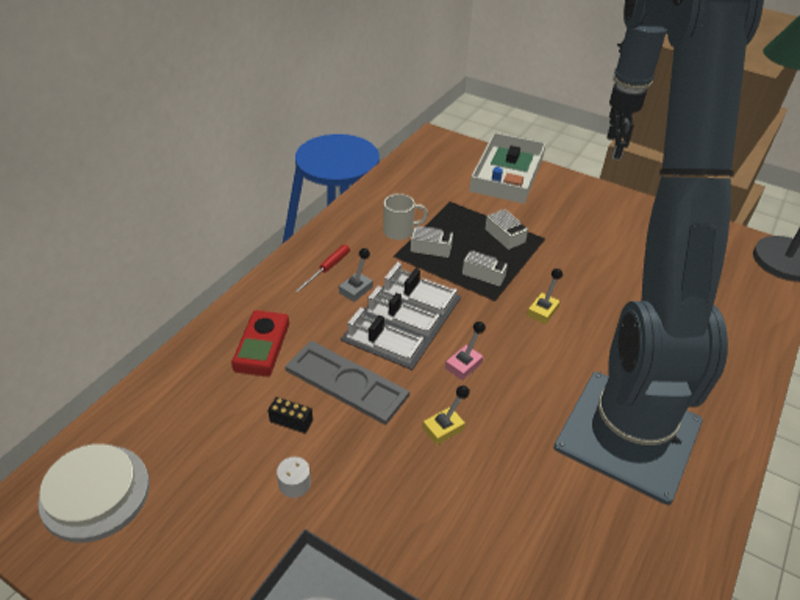

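The six candidates for "switch" and the parts (800x600 scene pixels):
- **Switch levers:** grey base (355,360) with its ball at (338,341). The look-alikes are yellow (315,213), pink (407,248) and yellow (478,243). I choose the grey one beyond the rig.
- **Modules on the mat:** (210,262), (284,263) and (258,318). The electronics in the white box at (75,290) are not part of the job.
- **Capacitor:** (586,313).
- **Terminal block:** (538,342).
- **Tray:** (473,325).
- **Choke:** absent.

```bash
cat > h.py <<'E'
from bench import env
import numpy as np, cv2
from scipy.spatial.transform import Rotation as R
def ray(c,px):
    T=c["camera_from_world"]; o=-T[:3,:3].T@T[:3,3]
    d=T[:3,:3].T@np.array([(px[0]-c["cx"])/c["fx"],(px[1]-c["cy"])/c["fy"],1]); return o,d
def onz(c,px,z):
    o,d=ray(c,px); return o+d*(z-o[2])/d[2]
def tri(obs):  # [(calib,px),...] least squares point
    A=np.zeros((3,3));b=np.zeros(3)
    for c,p in obs:
        o,d=ray(c,p);d/=np.linalg.norm(d);P=np.eye(3)-np.outer(d,d);A+=P;b+=P@o
    x=np.linalg.solve(A,b); return x
def proj(c,P):
    p=c["camera_from_world"][:3,:3]@np.asarray(P)+c["camera_from_world"][:3,3]
    return np.array([c["fx"]*p[0]/p[2]+c["cx"],c["fy"]*p[1]/p[2]+c["cy"]])
def down(yaw):  # tool pointing down, closing line (tool y) at world angle yaw
    y=np.array([np.cos(yaw),np.sin(yaw),0]);z=np.array([0,0,-1.]);return R.from_matrix(np.array([np.cross(y,z),y,z]).T)
def plan(wps):
    """wps: list of (pos,yaw of closing line); prints shift+rotvec in current tool axes, half turn chosen nearest"""
    s=env.sense();p0=s["tool_pos"];r0=R.from_quat(s["eef_rot"])
    print("t",round(s["time_s"],2),"tcp",p0.round(4),"q7",s["qpos"][6].round(2),"F",s["contact_force"].round(1),"w",round(s["width"],4))
    for p,yaw in wps:
        c=[r0.inv()*down(yaw+k*np.pi) for k in (0,1)]
        r=min(c,key=lambda q:q.magnitude())
        print("shift",r0.inv().apply(np.array(p)-p0).round(4),"rot",r.as_rotvec().round(4))
def snap(n,name,crop=None,scale=1):
    c=env.get_calibration(n);im=env.grab_frame(n)[:,:,::-1].copy();np.save(f"pics/{name}.npy",im)
    import pickle;pickle.dump(c,open(f"pics/{name}.pkl","wb"))
    if crop: im=im[crop[1]:crop[3],crop[0]:crop[2]]
    cv2.imwrite(f"pics/{name}.png",cv2.resize(im,None,fx=scale,fy=scale,interpolation=cv2.INTER_CUBIC));return c
E
python3 - <<'E'
from h import *
c=env.get_calibration("scene")
k=.64
for n,p,z in [("modA",(210,262),.05),("modB",(284,263),.05),("modC",(258,318),.05),("matNE",(316,252),0),("matSW",(164,332),0),("can",(586,305),.045),("term",(538,338),.042),("bay1",(336,310),.02),("bay2",(375,310),.02),("bay3",(412,312),.02),("tray",(473,325),.016),("swbase",(355,360),.02),("swtip",(338,341),.08),("mug",(232,355),.05),("driver",(340,405),0.01),("meter",(477,407),.04)]:
    print(n,onz(c,(p[0]*k,p[1]*k),z).round(3))
w=env.get_calibration("wrist");T=w["camera_from_world"];print(w["fx"],w["cx"],w["cy"]);o=-T[:3,:3].T@T[:3,3]
s=env.sense();r0=R.from_quat(s["eef_rot"]);print("cam in tool",r0.inv().apply(o-s["tool_pos"]).round(4));print((r0.inv().as_matrix()@T[:3,:3].T).round(3))
plan([((.5,-.2,.45),0),((.5,-.2,.45),np.pi/2)])
E
```

```text
modA [ 0.497 -0.431  0.05 ]
modB [ 0.474 -0.26   0.05 ]
modC [ 0.631 -0.278  0.05 ]
matNE [ 0.391 -0.206  0.   ]
matSW [ 0.67  -0.495  0.   ]
can [0.483 0.443 0.045]
term [0.586 0.337 0.042]
bay1 [ 0.566 -0.119  0.02 ]
bay2 [ 0.552 -0.031  0.02 ]
bay3 [0.545 0.054 0.02 ]
tray [0.557 0.195 0.016]
swbase [ 0.687 -0.052  0.02 ]
swtip [ 0.679 -0.087  0.08 ]
mug [ 0.73  -0.308  0.05 ]
driver [ 0.791 -0.066  0.01 ]
meter [0.768 0.216 0.04 ]
275.93612630805114 253.31339347087524 196.16935704811146
cam in tool [ 0.078  -0.     -0.1442]
[[-0.001 -0.954 -0.299]
 [ 1.    -0.001  0.001]
 [-0.001 -0.299  0.954]]
t 0.1 tcp [ 0.2994 -0.6045  0.2305] q7 -0.06 F [ 1.3 -0.2  0.1] w 0.085
shift [ 0.3593 -0.2738 -0.2191] rot [-1.4000e-03 -8.0000e-04 -1.1109e+00]
shift [ 0.3593 -0.2738 -0.2191] rot [-1.500e-03  4.000e-04  4.598e-01]
```

Run:
```python
from h import *
plan([((.58,-.34,.30),np.pi/2),((.62,-.03,.3),np.pi/2),((.60,.3,.3),np.pi/2)])
```

```text
t 0.1 tcp [ 0.2994 -0.6045  0.2305] q7 -0.06 F [ 1.3 -0.2  0.1] w 0.085
shift [ 0.3688 -0.1126 -0.0693] rot [-1.500e-03  4.000e-04  4.598e-01]
shift [ 0.5423 -0.3726 -0.0689] rot [-1.500e-03  4.000e-04  4.598e-01]
shift [ 0.6708 -0.6772 -0.0685] rot [-1.500e-03  4.000e-04  4.598e-01]
```

Emit:
apply_moves(
  motion=[0.37,-0.113,-0.07,0,0,0.46,0.085,0.37,-0.113,-0.07,0,0,0.46,0.085,0.37,-0.113,-0.07,0,0,0.46,0.085,0.37,-0.113,-0.07,0,0,0.46,0.085,0.37,-0.113,-0.07,0,0,0.46,0.085,0.37,-0.113,-0.07,0,0,0.46,0.085,0.37,-0.113,-0.07,0,0,0.46,0.085,0.37,-0.113,-0.07,0,0,0.46,0.085,0.37,-0.113,-0.07,0,0,0.46,0.085],
)

```text
time_s: 1.23
tool_pos: [0.5792, -0.3415, 0.3009]
eef_rot: [1.0, -0.001, -0.001, 0.0]
contact_force: [-0.9, -0.1, -0.7]
width: 0.085
grip_force: 0.0
```

Run:
```python
from h import *
snap("wrist","w1")
plan([((.62,-.03,.3),np.pi/2)])
```

```text
t 1.27 tcp [ 0.5791 -0.3416  0.301 ] q7 -1.06 F [-0.5 -1.2  0.5] w 0.085
shift [ 0.0398 -0.3117  0.0007] rot [ 0.0008  0.0014 -0.0034]
```

Emit:
apply_moves(
  motion=[0.04,-0.312,0,0,0,-0.003,0.085,0.04,-0.312,0,0,0,-0.003,0.085,0.04,-0.312,0,0,0,-0.003,0.085,0.04,-0.312,0,0,0,-0.003,0.085,0.04,-0.312,0,0,0,-0.003,0.085,0.04,-0.312,0,0,0,-0.003,0.085,0.04,-0.312,0,0,0,-0.003,0.085,0.04,-0.312,0,0,0,-0.003,0.085],
)

```text
time_s: 2.28
tool_pos: [0.6207, -0.0304, 0.3014]
eef_rot: [1.0, -0.001, -0.0, 0.001]
contact_force: [0.0, -0.1, -0.3]
width: 0.0848
grip_force: 0.0
```

Run:
```python
from h import *
snap("wrist","w2")
plan([((.60,.3,.3),np.pi/2)])
```

```text
t 2.33 tcp [ 0.6208 -0.0301  0.3014] q7 -1.56 F [ 0.1 -0.6 -0.1] w 0.0848
shift [-0.021  -0.33    0.0011] rot [ 0.0008  0.     -0.0008]
```

Emit:
apply_moves(
  motion=[-0.02,-0.33,0,0,0,0,0.085,-0.02,-0.33,0,0,0,0,0.085,-0.02,-0.33,0,0,0,0,0.085,-0.02,-0.33,0,0,0,0,0.085,-0.02,-0.33,0,0,0,0,0.085,-0.02,-0.33,0,0,0,0,0.085,-0.02,-0.33,0,0,0,0,0.085,-0.02,-0.33,0,0,0,0,0.085],
)

```text
time_s: 3.32
tool_pos: [0.6012, 0.2993, 0.3015]
eef_rot: [1.0, -0.0, 0.0, 0.001]
contact_force: [0.0, 0.3, -0.3]
width: 0.0852
grip_force: 0.0
```

Run:
```python
from h import *
snap("wrist","w3")
plan([((.60,.3,.3),np.pi/2)])
a=[np.load(f"pics/w{i}.npy") for i in (1,2,3)]
cv2.imwrite("pics/w12.png",cv2.resize(np.hstack(a[:2]),None,fx=.78,fy=.78,interpolation=cv2.INTER_AREA))
```

```text
t 3.38 tcp [0.6012 0.2994 0.3016] q7 -2.09 F [0.6 0.2 0.1] w 0.0851
shift [-0.0012 -0.0006  0.0016] rot [ 0.0012 -0.0007 -0.001 ]
```

View pics/w2.png

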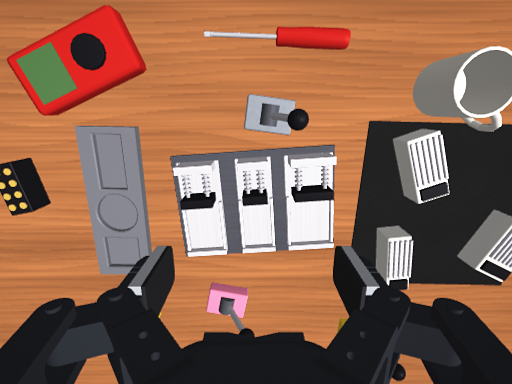

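View pics/w1.png

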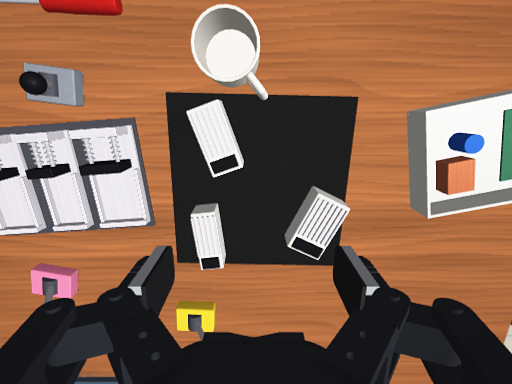

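View pics/w3.png

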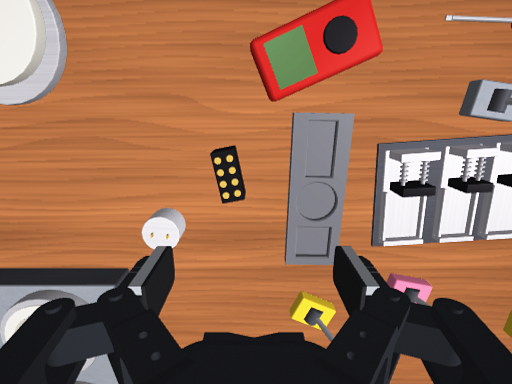

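Wrist views:
- **w1:** the modules stand at (208,237) narrow, (216,138) and (318,222) on the black mat.
- **w2:** three bays with the narrow one in the middle, lips towards the robot. The grey switch is at (270,113) with its ball to the right at (298,119).
- **w3:** the can is at (163,230), the terminal at (228,175) and the tray at (318,190), with pocket order oblong, round, square from far to near.

Next is a close crop of the bays and the switch.

Run:
```python
from h import *
im=np.load("pics/w2.npy")[90:264,160:348]
cv2.imwrite("pics/bays.png",cv2.resize(im,None,fx=3.4,fy=3.4,interpolation=cv2.INTER_CUBIC))
```

```text
(no output)
```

View pics/bays.png

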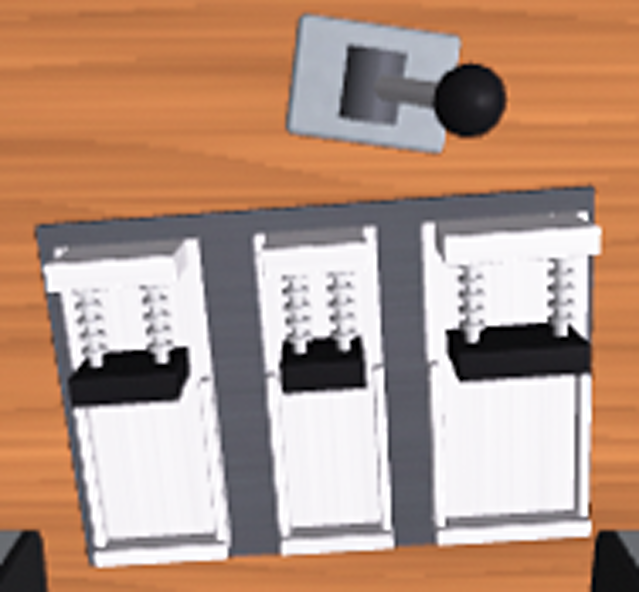

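```bash
cat > fit.py <<'E'
from h import *
import pickle
from scipy.optimize import minimize, least_squares
def load(n): return np.load(f"pics/{n}.npy"),pickle.load(open(f"pics/{n}.pkl","rb"))
def mask(im,kind,roi):
    h=cv2.cvtColor(im,cv2.COLOR_BGR2HSV);S,V=h[...,1].astype(int),h[...,2].astype(int)
    m={"mod":(V>95)&(S<70),"grey":S<75,"dark":V<70}[kind].astype(np.uint8)
    mm=np.zeros_like(m);x0,y0,x1,y1=roi;mm[y0:y1,x0:x1]=m[y0:y1,x0:x1]
    mm=cv2.morphologyEx(mm,cv2.MORPH_CLOSE,np.ones((7,7)))if kind=="mod" else mm
    n,l,st,_=cv2.connectedComponentsWithStats(mm);k=1+np.argmax(st[1:,4]);return cv2.convexHull(np.argwhere(l==k)[:,::-1].astype(np.int32))
def shape(L,W,H,rnd=False):
    if rnd: b=np.array([(L/2*np.cos(a),L/2*np.sin(a)) for a in np.linspace(0,2*np.pi,32)])
    else: b=np.array([(L/2,W/2),(L/2,-W/2),(-L/2,W/2),(-L/2,-W/2)])
    return np.vstack([np.c_[b,np.zeros(len(b))],np.c_[b,np.full(len(b),H)]])
def fitobj(views,shp,z,x0):
    SC=4
    hulls=[]
    for n,kind,roi in views:
        im,c=load(n);h=mask(im,kind,roi);g=np.zeros((384*SC,512*SC),np.uint8);cv2.fillConvexPoly(g,(h*SC+SC//2),1);hulls.append((c,cv2.dilate(g,np.ones((3,3)))))
    def cost(p):
        Rz=R.from_euler("z",p[2]).as_matrix();P=shp@Rz.T+np.array([p[0],p[1],z]);e=0
        for c,g in hulls:
            q=np.array([proj(c,v) for v in P]);q=cv2.convexHull(((q+.5)*SC).round().astype(np.int32));f=np.zeros_like(g);cv2.fillConvexPoly(f,q,1)
            e+=1-(f&g).sum()/(f|g).sum()
        return e/len(hulls)
    best=None
    for y in ([x0[2]] if len(x0)>2 and x0[2] is not None else np.arange(0,np.pi,np.pi/6)):
        s=np.array([x0[0],x0[1],y]);r=minimize(cost,s,method="Nelder-Mead",options=dict(initial_simplex=s+np.vstack([np.zeros(3),np.diag([.015,.015,.2])]),xatol=1e-4,fatol=1e-5,maxiter=120))
        if best is None or r.fun<best.fun: best=r
    return best.x,best.fun
E
cat > m1.py <<'E'
from fit import *
_,c1=load("w1");_,c2=load("w2");_,c3=load("w3")
# two-view check
print("lip m corner",tri([(c2,(187.9,256.5)),(c3,(371.5,245))]).round(4),"lip w corner",tri([(c2,(333.5,247.4)),(c1,(154,225))]).round(4))
cr=lambda x,y:np.array([160+x/3.4-.35,90+y/3.4-.35])
obs=[]
for k,hw,(a,b),cm in [(1,.033,((95,566),(228,557)),(126,401)),(0,.028,((282,554),(392,547)),(324,389)),(-1,.038,((437,544),(590,535)),(523,375))]:
    obs+=[((-.058,.088*k+hw,.027),cr(*a)),((-.058,.088*k-hw,.027),cr(*b)),((.036,.088*k,.055),cr(*cm))]
def res(p,dz=0):
    Rz=R.from_euler("z",p[2]).as_matrix();return np.concatenate([proj(c2,Rz@np.array(P)+[p[0],p[1],p[3]])-o for P,o in obs])
r=least_squares(lambda p:res(np.r_[p,0]),[.55,-.03,0.]);print("bay_n",r.x.round(4),"px",res(np.r_[r.x,0]).round(1))
r4=least_squares(res,[.55,-.03,0.,0]);print("free z",r4.x.round(4))
B=r.x
for n,k in (("m",1),("n",0),("w",-1)): print(n,(B[:2]+.088*k*np.array([-np.sin(B[2]),np.cos(B[2])])).round(4))
for W,roi,x0 in [(38,(180,195,228,275),(.474,-.26)),(48,(180,95,246,182),(.631,-.278)),(58,(280,180,352,263),(.497,-.431))]:
    for w in (38,48,58): print("mod",W,"as",w,*[np.round(v,4) for v in fitobj([("w1","mod",roi)],shape(.1,w/1e3,.05),.003,x0)])
print("can",fitobj([("w3","grey",(135,200,192,255))],shape(.06,.06,.045,True),0,(.483,.443,0)))
for v in ([("w2","dark",(0,150,56,220))],[("w3","dark",(205,140,250,208))],[("w2","dark",(0,150,56,220)),("w3","dark",(205,140,250,208))]): print("term",fitobj(v,shape(.08,.036,.042),0,(.586,.337,None)))
for v in ([("w2","grey",(70,118,158,280))],[("w3","grey",(280,106,360,268))]): print("tray",fitobj(v,shape(.256,.09,.016),0,(.557,.195,0.)))
E
python3 m1.py
```

```text
lip m corner [0.4472 0.0884 0.0018] lip w corner [ 0.4685 -0.1707  0.0098]
bay_n [ 0.5276 -0.0349  0.0679] px [ 0.2 -0.4 -0.4 -0.2 -0.1  0.7 -0.4 -0.3  0.2 -0.3  0.1  0.3 -0.  -0.2
  0.  -0.4  0.4  0.5]
free z [ 0.5279 -0.0349  0.0679  0.0006]
m [0.5216 0.0529]
n [ 0.5276 -0.0349]
w [ 0.5336 -0.1227]
mod 38 as 38 [ 0.4568 -0.267   0.1064] 0.0436
mod 38 as 48 [ 0.457  -0.2674  3.1346] 0.1717
mod 38 as 58 [ 0.4574 -0.2677  3.0161] 0.2792
mod 48 as 38 [ 0.6164 -0.2851  0.3471] 0.1657
mod 48 as 48 [ 0.6172 -0.2872  0.3398] 0.0089
mod 48 as 58 [ 0.6186 -0.2914  0.3363] 0.154
mod 58 as 38 [ 0.4807 -0.4431  2.5629] 0.2254
mod 58 as 48 [ 0.4821 -0.4403  2.632 ] 0.097
mod 58 as 58 [ 0.4811 -0.4409  2.6869] 0.0465
can (array([0.48946211, 0.44827079, 0.10789935]), np.float64(0.07905576679340942))
term (array([0.58380079, 0.34016456, 0.20677211]), np.float64(0.030959843004012777))
term (array([0.5832584 , 0.33832706, 0.17983545]), np.float64(0.03671938973408606))
term (array([0.58424375, 0.33876044, 3.33154638]), np.float64(0.042217161346619514))
tray (array([0.54671804, 0.19498538, 0.00473365]), np.float64(0.08325240978382009))
tray (array([0.54563553, 0.18356596, 0.0846237 ]), np.float64(0.1876693090135565))
```

Run:
```python
from h import *
a=np.load("pics/w2.npy")[115:285,65:165];b=np.load("pics/w3.npy")[102:272,270:370]
cv2.imwrite("pics/tray.png",cv2.resize(np.hstack([a,b]),None,fx=3.5,fy=3.5,interpolation=cv2.INTER_CUBIC))
```

```text
(no output)
```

View pics/tray.png

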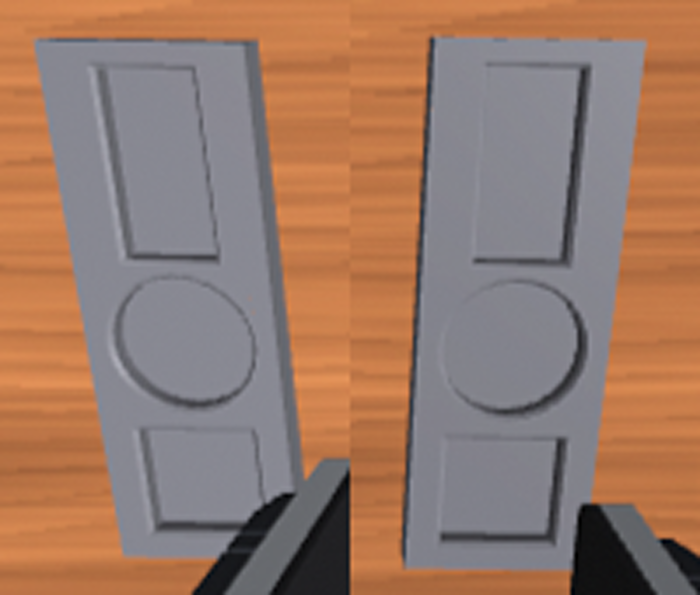

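```bash
cat > m2.py <<'E'
from fit import *
_,c2=load("w2");_,c3=load("w3")
f2=lambda p:np.array([65+p[0]/3.5-.36,115+p[1]/3.5-.36]);f3=lambda p:np.array([170+p[0]/3.5-.36,102+p[1]/3.5-.36])
# tray frame: +x = far from robot, y = left (+y world)
O=[]
def rim(off,a,b,c,f,pts):
    for (sx,sy),p in pts: O.append((c,off,sx*a,sy*b,f(p)))
TL,TR,BR,BL=(1,1),(1,-1),(-1,-1),(-1,1)
rim(None,.128,.045,c2,f2,[(TL,(37,40)),(TR,(246,44)),(BL,(123,555))])
rim(None,.128,.045,c3,f3,[(TL,(434,38)),(TR,(645,41)),(BL,(407,566))])
rim(0,.043,.021,c2,f2,[(TL,(93,64)),(TR,(195,66)),(BR,(217,262)),(BL,(124,263))])
rim(0,.043,.021,c3,f3,[(TL,(486,63)),(TR,(590,64)),(BR,(570,265)),(BL,(473,262))])
rim(1,.0,.0,c2,f2,[(TL,(183.5,341.5))]);rim(1,.0,.0,c3,f3,[(TL,(514.5,348))])
rim(2,.028,.028,c2,f2,[(TL,(136,430)),(TR,(257,430)),(BL,(155,530))])
rim(2,.028,.028,c3,f3,[(TL,(444,437)),(TR,(566,437)),(BR,(549,543)),(BL,(440,541))])
def res(p,z=None):
    x,y,a=p[:3];Rz=R.from_euler("z",a).as_matrix();o=p[3:6];z=p[6] if z is None else z
    return np.concatenate([proj(c,Rz@[(0 if k is None else o[k])+u,v,0]+[x,y,z])-q for c,k,u,v,q in O])
x0=[.55,.19,0,.07,-.01,-.08,.016]
r=least_squares(res,x0);print(r.x.round(4),np.abs(r.fun).max().round(2))
r=least_squares(lambda p:res(p,.016),x0[:6]);print(r.x.round(4),r.fun.round(1))
x,y,a=r.x[:3]
for n,o in zip(("oblong","round","square"),r.x[3:6]): print(n,(np.array([x,y])+o*np.array([np.cos(a),np.sin(a)])).round(4))
E
python3 m2.py
```

```text
[ 0.547   0.1962 -0.0176  0.0739 -0.0103 -0.0843  0.0165] 1.51
[ 0.547   0.1962 -0.0175  0.0739 -0.0104 -0.0845] [-0.2 -0.  -0.2 -0.2  0.6  0.4  0.2 -0.2  0.2 -0.1 -0.7  0.3  0.9  0.9
 -0.6  0.8  0.  -0.9  0.5 -1.6  0.9  0.6 -1.   0.8 -1.  -0.9  0.5 -0.4
 -0.1  0.2 -0.4 -0.2  0.6 -0.1 -1.1  0.3 -0.2  0.1  0.9 -0.  -0.9  0.5
  0.8 -0.4  0.  -0.2]
oblong [0.6209 0.195 ]
round [0.5365 0.1964]
square [0.4625 0.1977]
```

Run:
```python
from h import *
plan([((.595,.339,.16),np.pi/2+.19)])
```

```text
t 3.38 tcp [0.6012 0.2994 0.3016] q7 -2.09 F [0.6 0.2 0.1] w 0.0851
shift [-0.0063 -0.0398  0.1415] rot [ 0.0013 -0.0006 -0.191 ]
```

Emit:
apply_moves(
  motion=[-0.006,-0.039,0.142,0,0,-0.19,0.085,-0.006,-0.039,0.142,0,0,-0.19,0.085,-0.006,-0.039,0.142,0,0,-0.19,0.085,-0.006,-0.039,0.142,0,0,-0.19,0.085,-0.006,-0.039,0.142,0,0,-0.19,0.085],
)

```text
time_s: 4.0
tool_pos: [0.5955, 0.3403, 0.161]
eef_rot: [0.995, 0.095, 0.001, -0.0]
contact_force: [-0.8, 0.2, 0.5]
width: 0.085
grip_force: 0.0
```

Run:
```python
from fit import *
snap("wrist","t1")
_,c=load("t1"); print("px pred",proj(c,(.5835,.339,.03)).round(0))
im,_=load("t1"); h=cv2.cvtColor(im,cv2.COLOR_BGR2HSV)
roi=(190,90,330,240)
hl=mask(im,"dark",roi)[:,0];print(hl.min(0),hl.max(0))
v=[("t1","dark",roi)]
print(fitobj(v,shape(.08,.036,.042),0,(.584,.339,.19)))
print(fitobj(v+[("w2","dark",(0,150,56,220)),("w3","dark",(205,140,250,208))],shape(.08,.036,.042),0,(.584,.339,.19)))
plan([((.584,.339,.16),np.pi/2+.19)])
```

```text
px pred [253. 200.]
[235 159] [270 238]
(array([0.58338702, 0.33864754, 0.19919341]), np.float64(0.06292717914100077))
(array([0.58418327, 0.33858036, 0.19656598]), np.float64(0.05003797878526502))
t 4.05 tcp [0.5955 0.3405 0.1613] q7 -1.98 F [-0.  -0.5  0.3] w 0.0849
shift [-0.0116 -0.0007  0.0013] rot [-0.0005 -0.0029  0.001 ]
```

Run:
```python
from h import *
plan([((.584,.3386,.10),np.pi/2+.198),((.584,.3386,.016),np.pi/2+.198)])
```

```text
t 4.05 tcp [0.5955 0.3405 0.1613] q7 -1.98 F [-0.  -0.5  0.3] w 0.0849
shift [-0.0118 -0.0002  0.0613] rot [-0.0005 -0.0029 -0.007 ]
shift [-0.0121 -0.0002  0.1453] rot [-0.0005 -0.0029 -0.007 ]
```

Emit:
apply_moves(
  motion=[-0.0115,-0.0007,0.06,0,-0.003,-0.007,0.07,-0.0115,-0.0005,0.1,0,-0.003,-0.007,0.07,-0.0115,-0.0005,0.145,0,-0.003,-0.007,0.07,-0.0115,-0.0005,0.145,0,-0.003,-0.007,0.07,-0.0115,-0.0005,0.145,0,-0.003,-0.007,0.0,-0.0115,-0.0005,0.145,0,-0.003,-0.007,0.0,-0.0115,-0.0005,0.145,0,-0.003,-0.007,0.0,-0.0115,-0.0005,0.145,0,-0.003,-0.007,0.0,-0.0115,-0.0005,0.11,0,-0.003,-0.007,0.0,-0.0115,-0.0005,0.06,0,-0.003,-0.007,0.0,-0.0115,-0.0005,0.06,0,-0.003,-0.007,0.0],
)

```text
time_s: 5.42
tool_pos: [0.5854, 0.3413, 0.1052]
eef_rot: [0.995, 0.1, 0.003, -0.002]
contact_force: [0.5, 0.3, -2.0]
width: 0.0351
grip_force: 60.3
```

Run:
```python
from h import *
plan([((.6209,.195,.10),np.pi/2-.0175),((.6209,.195,.018),np.pi/2-.0175),((.6209,.195,.10),np.pi/2-.0175)])
```

```text
t 5.42 tcp [0.5854 0.3413 0.1052] q7 -1.99 F [ 0.5  0.3 -2. ] w 0.0351
shift [0.0057 0.1505 0.0047] rot [-0.0041 -0.0055  0.2169]
shift [0.0053 0.1508 0.0867] rot [-0.0041 -0.0055  0.2169]
shift [0.0057 0.1505 0.0047] rot [-0.0041 -0.0055  0.2169]
```

Emit:
apply_moves(
  motion=[0.006,0.15,0,0,0,0.216,0,0.006,0.15,0,0,0,0.216,0,0.006,0.15,0.02,0,0,0.216,0,0.006,0.15,0.04,0,0,0.216,0,0.006,0.15,0.04,0,0,0.216,0,0.006,0.15,0.04,0,0,0.216,0,0.006,0.15,0.04,0,0,0.216,0],
)

```text
time_s: 6.3
tool_pos: [0.6186, 0.1947, 0.0603]
eef_rot: [1.0, -0.008, -0.001, -0.0]
contact_force: [-0.9, -0.6, -1.0]
width: 0.035
grip_force: 60.3
```

Run:
```python
from h import *
plan([((.6215,.195,.022),np.pi/2-.0175),((.6215,.195,.018),np.pi/2-.0175)])
snap("wrist","t2")
plan([])
```

```text
t 6.3 tcp [0.6186 0.1947 0.0603] q7 -1.95 F [-0.9 -0.6 -1. ] w 0.035
shift [ 0.003  -0.0003  0.0383] rot [-0.0001  0.0015  0.0022]
shift [ 0.003  -0.0003  0.0423] rot [-0.0001  0.0015  0.0022]
t 6.35 tcp [0.6185 0.1946 0.0602] q7 -1.95 F [ 0.3 -0.  -1.4] w 0.0349
```

View pics/t2.png

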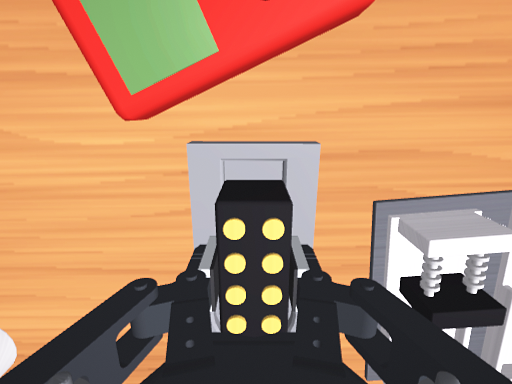

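The view shows the terminal held over the oblong pocket. Its far top edge runs (217,205)–(292,203), the tray's far corners are (189,141) and (320,142), and the pocket's far rim is at row 160.

Run:
```python
from fit import *
_,c=load("t2")
for p,z in [((217,205),.086),((292,203.5),.086),((217,182),.044),((291,181),.044),((189,141.5),.016),((320,142),.016),((222,159.5),.016),((286.5,158.5),.016)]: print(p,onz(c,p,z).round(4))
```

```text
(217, 205) [0.6555 0.2113 0.086 ]
(292, 203.5) [0.6557 0.1773 0.086 ]
(217, 182) [0.6555 0.2166 0.044 ]
(291, 181) [0.6554 0.1723 0.044 ]
(189, 141.5) [0.6767 0.2378 0.016 ]
(320, 142) [0.6749 0.1496 0.016 ]
(222, 159.5) [0.6642 0.2162 0.016 ]
(286.5, 158.5) [0.6641 0.1719 0.016 ]
```

Emit:
apply_moves(
  motion=[0.0055,0,0,0,0,0.002,0,0.0055,0,0.0,0,0,0.002,0,0.0055,0,0.02,0,0,0.002,0,0.0055,0,0.032,0,0,0.002,0,0.0055,0,0.04,0,0,0.002,0,0.0055,0,0.0415,0,0,0.002,0,0.0055,0,0.0415,0,0,0.002,0,0.0055,0,0.0415,0,0,0.002,0],
)

```text
time_s: 7.35
tool_pos: [0.623, 0.1937, 0.0228]
eef_rot: [1.0, -0.009, -0.001, 0.0]
contact_force: [-19.0, -5.6, 52.0]
width: 0.0348
grip_force: 67.8
```

Emit:
apply_moves(
  motion=[0,0,-0.003,0,0,0,0,0,0,-0.003,0,0,0,0.05,0,0,-0.003,0,0,0,0.055,0,0,-0.003,0,0,0,0.055,0,0,-0.05,0,0,0,0.06,0,0,-0.1,0,0,0,0.085,0,0,-0.14,0,0,0,0.085,0,0,-0.14,0,0,0,0.085,0,0,-0.14,0,0,0,0.085],
)

```text
time_s: 8.48
tool_pos: [0.6235, 0.1938, 0.1569]
eef_rot: [1.0, -0.009, -0.002, 0.0]
contact_force: [0.3, 0.2, -0.9]
width: 0.0847
grip_force: 0.0
```

Run:
```python
from fit import *
snap("wrist","t3")
im,c=load("t3")
v=[("t3","dark",(200,100,300,245))]
print(proj(c,(.621,.1945,.03)),mask(im,"dark",(200,100,300,245))[:,0].min(0),mask(im,"dark",(200,100,300,245))[:,0].max(0))
for z in (.006,.012): print(fitobj(v,shape(.08,.036,.042),z,(.621,.1945,-.02)))
plan([((.505,.448,.16),np.pi/2)])
```

```text
[253.18594385 191.56689251] [234 149] [273 233]
(array([ 0.62175602,  0.19445614, -0.0307737 ]), np.float64(0.029739918510338526))
(array([ 0.62262375,  0.19440486, -0.02457316]), np.float64(0.04659737276045428))
t 8.53 tcp [0.6232 0.1937 0.1564] q7 -1.95 F [ 0.3 -0.2  0.4] w 0.0852
shift [-0.1228 -0.2521 -0.0034] rot [ 0.0014  0.0051 -0.0181]
```

Emit:
apply_moves(
  motion=[-0.123,-0.252,0,0,0.004,-0.018,0.085,-0.123,-0.252,0,0,0.004,-0.018,0.085,-0.123,-0.252,0,0,0.004,-0.018,0.085,-0.123,-0.252,0,0,0.004,-0.018,0.085,-0.123,-0.252,0,0,0.004,-0.018,0.085,-0.123,-0.252,0,0,0.004,-0.018,0.085,-0.123,-0.252,0,0,0.004,-0.018,0.085,-0.123,-0.252,0,0,0.004,-0.018,0.085],
)

```text
time_s: 9.52
tool_pos: [0.5066, 0.4462, 0.1575]
eef_rot: [1.0, -0.001, 0.0, 0.001]
contact_force: [1.4, -0.2, 0.4]
width: 0.0854
grip_force: 0.0
```

Run:
```python
from fit import *
snap("wrist","k1",(150,100,350,250),4)
im,c=load("k1")
p=proj(c,(.489,.448,.03)).round().astype(int);print(p)
h=cv2.cvtColor(im,cv2.COLOR_BGR2HSV);print(h[p[1],p[0]-60:p[0]+60:6].tolist())
roi=(p[0]-55,p[1]-60,p[0]+55,246)
hl=mask(im,"grey",roi)[:,0];print(hl.min(0),hl.max(0))
print(fitobj([("k1","grey",roi)],shape(.06,.06,.045,True),0,(.489,.448,0)))
plan([((.49,.448,.16),np.pi/2)])
```

```text
[252 206]
[[12, 156, 221], [13, 155, 220], [13, 154, 218], [12, 154, 218], [12, 157, 216], [10, 108, 218], [120, 1, 252], [150, 2, 252], [20, 140, 170], [150, 1, 252], [135, 2, 253], [120, 1, 253], [135, 2, 255], [150, 1, 253], [150, 1, 253], [0, 0, 255], [12, 158, 204], [12, 157, 203], [12, 159, 201], [12, 158, 199]]
[223 171] [282 236]
(array([0.49086015, 0.44749645, 0.0812957 ]), np.float64(0.014053312426499431))
t 9.57 tcp [0.5065 0.4465 0.1577] q7 -2.35 F [ 0.5  0.2 -0.2] w 0.0849
shift [-0.0166 -0.0015 -0.0023] rot [ 0.0015 -0.0011 -0.0025]
```

View pics/k1.png

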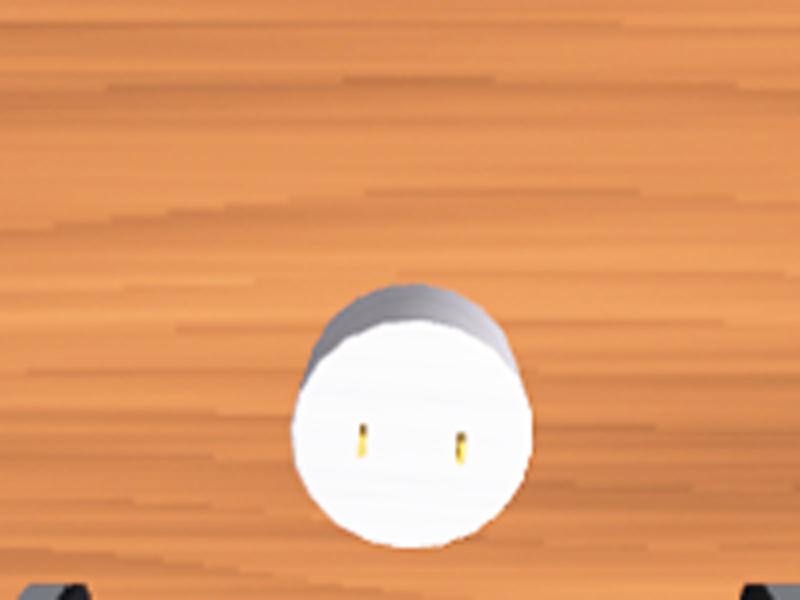

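The can's rim spans columns 223–282 and rows 171–236 of the full image, fitted at (0.491, 0.4475).

Emit:
apply_moves(
  motion=[-0.016,-0.001,0.05,0.001,-0.001,-0.002,0.085,-0.016,-0.001,0.1,0.001,-0.001,-0.002,0.085,-0.016,-0.001,0.141,0.001,-0.001,-0.002,0.085,-0.016,-0.001,0.141,0.001,-0.001,-0.002,0.085,-0.016,-0.001,0.141,0.001,-0.001,-0.002,0.085,-0.016,-0.001,0.141,0.001,-0.001,-0.002,0.0,-0.016,-0.001,0.141,0.001,-0.001,-0.002,0.0,-0.016,-0.001,0.141,0.001,-0.001,-0.002,0.0,-0.016,-0.001,0.141,0.001,-0.001,-0.002,0.0],
)

```text
time_s: 10.7
tool_pos: [0.4907, 0.4495, 0.0193]
eef_rot: [1.0, 0.001, 0.001, -0.001]
contact_force: [-0.9, -2.5, 8.3]
width: 0.0579
grip_force: 62.8
```

Run:
```python
from h import *
plan([((.5365,.1964,.08),np.pi/2)])
```

```text
t 10.7 tcp [0.4907 0.4495 0.0193] q7 -2.37 F [-0.9 -2.5  8.3] w 0.0579
shift [ 0.0456  0.2531 -0.0612] rot [-0.0023 -0.0023  0.0015]
```

Emit:
apply_moves(
  motion=[0,0,-0.06,0,0,0,0,0.012,0.06,-0.085,0,0,0,0,0.046,0.253,-0.085,-0.002,-0.002,0.0,0,0.046,0.253,-0.085,-0.002,-0.002,0.0,0,0.046,0.253,-0.085,-0.002,-0.002,0.0,0,0.046,0.253,-0.085,-0.002,-0.002,0,0,0.046,0.253,-0.085,-0.002,-0.002,0,0,0.046,0.253,-0.065,-0.002,-0.002,0,0,0.046,0.253,-0.04,-0.002,-0.002,0,0,0.046,0.253,-0.04,-0.002,-0.002,0,0,0.046,0.253,-0.04,-0.002,-0.002,0,0],
)

```text
time_s: 12.08
tool_pos: [0.5363, 0.1976, 0.0576]
eef_rot: [1.0, 0.002, -0.001, 0.0]
contact_force: [0.1, -0.6, -1.7]
width: 0.0584
grip_force: 66.0
```

Run:
```python
from fit import *
plan([((.5365,.1964,.026),np.pi/2)])
snap("wrist","k2",(130,90,380,278),3.2)
```

```text
t 12.07 tcp [0.5363 0.1976 0.0576] q7 -2.01 F [ 0.1 -0.6 -1.7] w 0.0584
shift [0.0003 0.0012 0.0316] rot [0.0008 0.0013 0.0035]
```

View pics/k2.png

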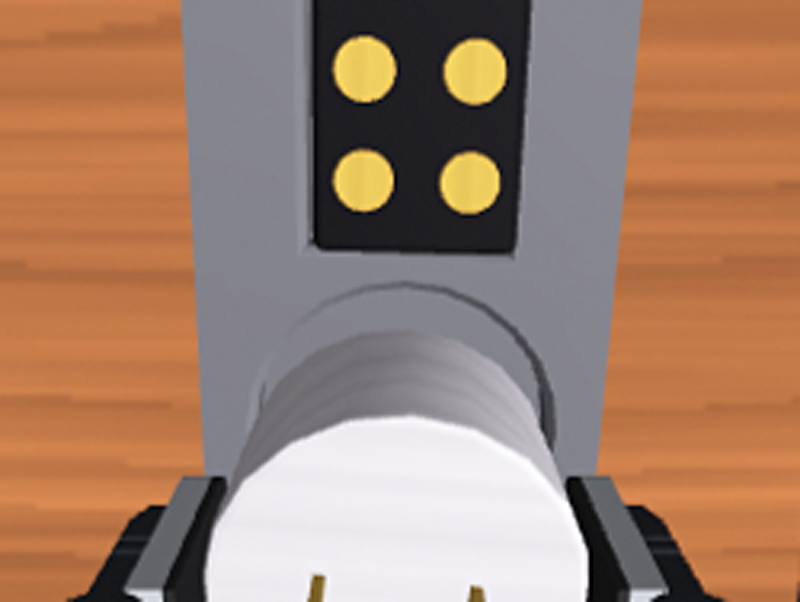

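The can's far top edge is at (256,220), its bottom edge at (256.6,193), and the round pocket's far rim at (256.6,178.4).

Run:
```python
from fit import *
_,c=load("k2")
for p,z,d in [((255.6,220),.0833,.03),((256.2,192.8),.0383,.03),((256.2,178.2),.016,.033)]: print((onz(c,p,z)-[d,0,0]).round(4))
# width of can at widest visible: left 205,right 588 row ~565 ; rim left 255 right 557 at row~400
for p,z in [((130+205/3.2,90+565/3.2),.0833),((130+588/3.2,90+565/3.2),.0833)]: print(onz(c,p,z).round(4))
plan([])
```

```text
[0.5356 0.1973 0.0833]
[0.5352 0.1965 0.0383]
[0.536  0.1963 0.016 ]
[0.541  0.2273 0.0833]
[0.5411 0.1688 0.0833]
t 12.12 tcp [0.5365 0.1973 0.0578] q7 -2.01 F [ 0.3 -0.  -2.1] w 0.0583
```

Emit:
apply_moves(
  motion=[0.0008,0.0013,0.01,0,0,0.003,0,0.0008,0.0013,0.02,0,0,0.003,0,0.0008,0.0013,0.028,0,0,0.003,0,0.0008,0.0013,0.034,0,0,0.003,0,0.0008,0.0013,0.034,0,0,0.003,0,0.0008,0.0013,0.034,0,0,0.003,0],
)

```text
time_s: 12.88
tool_pos: [0.5368, 0.1942, 0.0248]
eef_rot: [1.0, -0.001, -0.001, 0.001]
contact_force: [-8.1, -2.4, 28.6]
width: 0.0583
grip_force: 70.1
```

Emit:
apply_moves(
  motion=[0,0,0,0,0,0,0.07,0,0,0,0,0,0,0.08,0,0,0,0,0,0,0.08,0,0,-0.05,0,0,0,0.08,0,0,-0.1,0,0,0,0.085,0,0,-0.14,0,0,0,0.085,0,0,-0.14,0,0,0,0.085],
)

```text
time_s: 13.75
tool_pos: [0.5389, 0.1956, 0.1658]
eef_rot: [1.0, -0.001, 0.002, -0.0]
contact_force: [-0.3, 0.2, -0.7]
width: 0.085
grip_force: 0.0
```

Run:
```python
from fit import *
snap("wrist","k3");im,c=load("k3")
print(fitobj([("k3","grey",(215,140,292,238))],shape(.06,.06,.045,True),.006,(.5365,.1964,0)),mask(im,"grey",(215,140,292,238))[:,0].min(0))
plan([((.625,-.287,.165),np.pi/2+.34)])
```

```text
(array([ 0.55630185,  0.19622355, -0.12765063]), np.float64(0.5737442598904899)) [215 140]
t 13.8 tcp [0.5378 0.1952 0.1639] q7 -2.0 F [ 0.3  0.  -0.9] w 0.0852
shift [ 0.0878  0.4821 -0.0008] rot [ 6.000e-04 -3.000e-04 -3.412e-01]
```

Emit:
apply_moves(
  motion=[0.088,0.482,0,0,0,-0.341,0.085,0.088,0.482,0,0,0,-0.341,0.085,0.088,0.482,0,0,0,-0.341,0.085,0.088,0.482,0,0,0,-0.341,0.085,0.088,0.482,0,0,0,-0.341,0.085,0.088,0.482,0,0,0,-0.341,0.085,0.088,0.482,0,0,0,-0.341,0.085,0.088,0.482,0,0,0,-0.341,0.085,0.088,0.482,0,0,0,-0.341,0.085,0.088,0.482,0,0,0,-0.341,0.085,0.088,0.482,0,0,0,-0.341,0.085],
)

```text
time_s: 15.18
tool_pos: [0.6247, -0.285, 0.1628]
eef_rot: [0.985, 0.17, -0.001, -0.0]
contact_force: [0.1, -0.0, -0.1]
width: 0.0851
grip_force: 0.0
```

Run:
```python
from fit import *
snap("wrist","a1");im,c=load("a1")
p=proj(c,(.617,-.287,.03)).round().astype(int);print(p)
roi=(p[0]-70,p[1]-90,p[0]+70,262)
h=mask(im,"mod",roi)[:,0];print(h.min(0),h.max(0))
x,e=fitobj([("a1","mod",roi)],shape(.1,.048,.05),.003,(.617,-.287,.34));print(x,e)
plan([((x[0],x[1],.022),np.pi/2+x[2])])
```

```text
[253 195]
[227 145] [277 246]
[ 0.61625557 -0.28662518  0.34106939] 0.04342327150084313
t 15.22 tcp [ 0.6248 -0.2852  0.1631] q7 -0.92 F [-0.5 -0.6 -0.1] w 0.0851
shift [-0.0081 -0.0015  0.1411] rot [-0.0002  0.0025  0.001 ]
```

Emit:
apply_moves(
  motion=[-0.008,-0.0015,0.06,0,0.002,0.001,0.08,-0.008,-0.0015,0.11,0,0.002,0.001,0.08,-0.008,-0.0015,0.141,0,0.002,0.001,0.08,-0.008,-0.0015,0.141,0,0.002,0.001,0.08,-0.008,-0.0015,0.141,0,0.002,0.001,0.0,-0.008,-0.0015,0.141,0,0.002,0.001,0.0,-0.008,-0.0015,0.141,0,0.002,0.001,0.0,-0.008,-0.0015,0.141,0,0.002,0.001,0.0,-0.008,-0.0015,0.141,0,0.002,0.001,0.0],
)

```text
time_s: 16.35
tool_pos: [0.6175, -0.2889, 0.0248]
eef_rot: [0.986, 0.169, 0.001, 0.001]
contact_force: [-0.3, 1.4, 7.1]
width: 0.0472
grip_force: 63.5
```

```bash
cat >> h.py <<'E'
B=np.array([.5276,-.0349]);BY=.0679
ux=np.array([np.cos(BY),np.sin(BY)]);uy=np.array([-ux[1],ux[0]])
BAY={"m":B+.088*uy,"n":B,"w":B-.088*uy}
def bay(n,dx,z): return (*(BAY[n]+dx*ux),z)
E
python3 - <<'E'
from h import *
y=np.pi/2+BY
plan([(bay("m",-.018,.10),y),(bay("m",-.018,.055),y)])
E
```

```text
t 16.35 tcp [ 0.6175 -0.2889  0.0248] q7 -0.93 F [-0.3  1.4  7.1] w 0.0472
shift [ 0.006  -0.3588 -0.0762] rot [ 0.0025 -0.0027  0.271 ]
shift [ 0.0059 -0.3589 -0.0312] rot [ 0.0025 -0.0027  0.271 ]
```

Emit:
apply_moves(
  motion=[0,0,-0.06,0,0,0,0,0,-0.03,-0.09,0,0,0.03,0,0.006,-0.359,-0.09,0.002,-0.002,0.271,0,0.006,-0.359,-0.09,0.002,-0.002,0.271,0,0.006,-0.359,-0.09,0.002,-0.002,0.271,0,0.006,-0.359,-0.09,0.002,-0.002,0.271,0,0.006,-0.359,-0.09,0.002,-0.002,0.271,0,0.006,-0.359,-0.09,0.002,-0.002,0.271,0,0.006,-0.359,-0.09,0.002,-0.002,0.271,0,0.006,-0.359,-0.06,0.002,-0.002,0.271,0,0.006,-0.359,-0.05,0.002,-0.002,0.271,0,0.006,-0.359,-0.05,0.002,-0.002,0.271,0],
)

```text
time_s: 17.85
tool_pos: [0.5026, 0.0506, 0.0718]
eef_rot: [0.999, 0.033, -0.002, -0.0]
contact_force: [1.5, -0.2, -1.9]
width: 0.0471
grip_force: 63.4
```

Run:
```python
from fit import *
y=np.pi/2+BY
plan([(bay("m",-.018,.056),y),(bay("m",.006,.056),y)])
snap("wrist","a2")
```

```text
t 17.85 tcp [0.5026 0.0506 0.0718] q7 -1.68 F [ 1.5 -0.2 -1.9] w 0.0471
shift [ 0.0012 -0.001   0.0158] rot [-0.0002  0.0037 -0.0021]
shift [ 0.0252 -0.0011  0.0157] rot [-0.0002  0.0037 -0.0021]
```

View pics/a2.png

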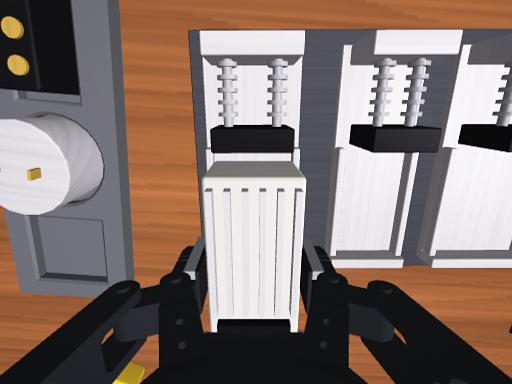

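The module is centred over its bay: the module's centre column is 254 and the carriage's is 252.5. It stands in front of the carriage.

Emit:
apply_moves(
  motion=[0.001,-0.001,0.01,0,0.003,-0.002,0,0.001,-0.001,0.016,0,0.003,-0.002,0,0.007,-0.001,0.016,0,0.003,-0.002,0,0.013,-0.001,0.016,0,0.003,-0.002,0,0.019,-0.001,0.016,0,0.003,-0.002,0,0.025,-0.001,0.016,0,0.003,-0.002,0,0.027,-0.001,0.016,0,0.003,-0.002,0,0.027,-0.001,0.016,0,0.003,-0.002,0],
)

```text
time_s: 18.9
tool_pos: [0.5267, 0.0546, 0.0557]
eef_rot: [0.999, 0.035, -0.003, -0.0]
contact_force: [-9.8, -0.0, 1.5]
width: 0.0468
grip_force: 63.9
```

Run:
```python
from h import *
y=np.pi/2+BY
plan([(bay("m",.007,.036),y),(bay("m",0,.034),y)])
```

```text
t 18.9 tcp [0.5267 0.0546 0.0557] q7 -1.68 F [-9.8 -0.   1.5] w 0.0468
shift [0.0019 0.0014 0.0197] rot [-0.0005  0.0052  0.0021]
shift [-0.0051  0.0014  0.0217] rot [-0.0005  0.0052  0.0021]
```

Emit:
apply_moves(
  motion=[0.001,0.0014,0.007,0,0.004,0.002,0,0.001,0.0014,0.014,0,0.004,0.002,0,0.001,0.0014,0.02,0,0.004,0.002,0,0.001,0.0014,0.023,0,0.004,0.002,0,0.001,0.0014,0.023,0,0.004,0.002,0,-0.003,0.0014,0.023,0,0.004,0.002,0,-0.006,0.0014,0.022,0,0.004,0.002,0,-0.006,0.0014,0.022,0,0.004,0.002,0],
)

```text
time_s: 19.9
tool_pos: [0.5214, 0.0527, 0.0339]
eef_rot: [0.999, 0.034, 0.0, -0.0]
contact_force: [-8.0, -1.6, 1.5]
width: 0.047
grip_force: 64.2
```

Emit:
apply_moves(
  motion=[0,0,0,0,0,0,0.065,0,0,0,0,0,0,0.07,0,0,0,0,0,0,0.07,0,0,-0.05,0,0,0,0.07,0,0,-0.1,0,0,0,0.085,0,0,-0.13,0,0,0,0.085,0,0,-0.13,0,0,0,0.085],
)

```text
time_s: 20.78
tool_pos: [0.5246, 0.0531, 0.1665]
eef_rot: [0.999, 0.034, 0.005, -0.001]
contact_force: [0.2, 0.4, -1.4]
width: 0.0847
grip_force: 0.0
```

Run:
```python
from fit import *
plan([((.468,-.267,.165),np.pi/2+.106)])
snap("wrist","a3",(150,60,420,262),2.9)
```

```text
t 20.77 tcp [0.5246 0.0531 0.1665] q7 -1.68 F [ 0.2  0.4 -1.4] w 0.0847
shift [-7.810e-02  3.156e-01  3.000e-04] rot [-0.0012 -0.0099 -0.0384]
```

View pics/a3.png

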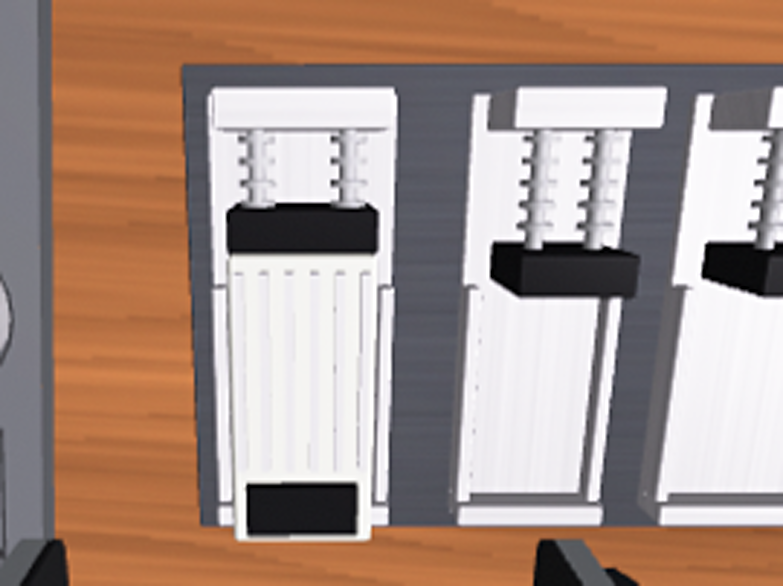

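The middle module is seated: the carriage is pushed back against its far end at crop row 250, and its plug strip end lies over the lip at row 520.

Emit:
apply_moves(
  motion=[-0.078,0.316,0,-0.001,-0.01,-0.038,0.085,-0.078,0.316,0,-0.001,-0.01,-0.038,0.085,-0.078,0.316,0,-0.001,-0.01,-0.038,0.085,-0.078,0.316,0,-0.001,-0.01,-0.038,0.085,-0.078,0.316,0,-0.001,-0.01,-0.038,0.085,-0.078,0.316,0,-0.001,-0.01,-0.038,0.085,-0.078,0.316,0,-0.001,-0.01,-0.038,0.085,-0.078,0.316,0,-0.001,-0.01,-0.038,0.085,-0.078,0.316,0,-0.001,-0.01,-0.038,0.085],
)

```text
time_s: 21.95
tool_pos: [0.4672, -0.2659, 0.1633]
eef_rot: [0.999, 0.054, -0.003, -0.0]
contact_force: [0.2, 0.4, 0.1]
width: 0.0847
grip_force: 0.0
```

```bash
cat > mod.py <<'E'
from fit import *
import sys
name,W,x,y,a,clip=sys.argv[1],*map(float,sys.argv[2:7])
snap("wrist",name);im,c=load(name)
p=proj(c,(x,y,.03)).round().astype(int)
roi=(p[0]-75,max(0,p[1]-90),p[0]+75,int(clip))
h=mask(im,"mod",roi)[:,0];print(p,h.min(0),h.max(0))
q,e=fitobj([(name,"mod",roi)],shape(.1,W,.05),.003,(x,y,a));print(q,e)
plan([((q[0],q[1],.022),np.pi/2+q[2])])
E
python3 mod.py b1 .038 .457 -.267 .106 262
```

```text
[254 197] [234 147] [274 247]
[ 0.45619701 -0.26709129  0.10241386] 0.04070265638389037
t 22.0 tcp [ 0.4671 -0.2661  0.1634] q7 -1.01 F [-0.3 -0.1  0.3] w 0.0852
shift [-0.0102 -0.0002  0.1415] rot [-0.0002  0.0053  0.0059]
```

Emit:
apply_moves(
  motion=[-0.01,0,0.06,0,0.004,0.005,0.08,-0.01,0,0.11,0,0.004,0.005,0.075,-0.01,0,0.141,0,0.004,0.005,0.075,-0.01,0,0.141,0,0.004,0.005,0.075,-0.01,0,0.141,0,0.004,0.005,0,-0.01,0,0.141,0,0.004,0.005,0,-0.01,0,0.141,0,0.004,0.005,0,-0.01,0,0.141,0,0.004,0.005,0,-0.01,0,0.141,0,0.004,0.005,0,-0.01,0,0.141,0,0.004,0.005,0],
)

```text
time_s: 23.25
tool_pos: [0.4569, -0.269, 0.0243]
eef_rot: [0.999, 0.05, 0.001, 0.001]
contact_force: [0.1, 1.4, 6.3]
width: 0.0371
grip_force: 60.6
```

Run:
```python
from h import *
y=np.pi/2+BY
plan([(bay("n",-.018,.115),y),(bay("n",-.018,.058),y)])
```

```text
t 23.25 tcp [ 0.4569 -0.269   0.0243] q7 -1.0 F [0.1 1.4 6.3] w 0.0371
shift [ 0.0761 -0.2263 -0.091 ] rot [ 0.0014 -0.0012  0.0331]
shift [ 0.076  -0.2263 -0.034 ] rot [ 0.0014 -0.0012  0.0331]
```

Emit:
apply_moves(
  motion=[0,0,-0.06,0,0,0,0,0.02,-0.04,-0.091,0,0,0,0,0.076,-0.226,-0.091,0.001,-0.001,0.033,0,0.076,-0.226,-0.091,0.001,-0.001,0.033,0,0.076,-0.226,-0.091,0.001,-0.001,0.033,0,0.076,-0.226,-0.091,0.001,-0.001,0.033,0,0.076,-0.226,-0.091,0.001,-0.001,0.033,0,0.076,-0.226,-0.091,0.001,-0.001,0.033,0,0.076,-0.226,-0.06,0.001,-0.001,0.033,0,0.076,-0.226,-0.045,0.001,-0.001,0.033,0,0.076,-0.226,-0.045,0.001,-0.001,0.033,0],
)

```text
time_s: 24.62
tool_pos: [0.5079, -0.0373, 0.0666]
eef_rot: [0.999, 0.033, -0.002, -0.0]
contact_force: [0.1, 0.1, -1.8]
width: 0.0368
grip_force: 61.9
```

Run:
```python
from h import *
y=np.pi/2+BY
plan([(bay("n",-.018,.055),y),(bay("n",.007,.055),y),(bay("n",.007,.034),y)])
```

```text
t 24.62 tcp [ 0.5079 -0.0373  0.0666] q7 -1.46 F [ 0.1  0.1 -1.8] w 0.0368
shift [ 0.0019 -0.0011  0.0116] rot [-0.0006  0.0049 -0.0017]
shift [ 0.0269 -0.0011  0.0114] rot [-0.0006  0.0049 -0.0017]
shift [ 0.027  -0.0011  0.0324] rot [-0.0006  0.0049 -0.0017]
```

Emit:
apply_moves(
  motion=[0.002,-0.001,0.011,0,0.005,-0.002,0,0.008,-0.001,0.011,0,0.005,-0.002,0,0.014,-0.001,0.011,0,0.005,-0.002,0,0.02,-0.0005,0.011,0,0.005,-0.002,0,0.026,0,0.011,0,0.005,0,0,0.029,0.0003,0.011,0,0.005,0,0,0.029,0.0003,0.011,0,0.005,0,0,0.029,0.0003,0.018,0,0.005,0,0,0.029,0.0003,0.025,0,0.005,0,0,0.029,0.0003,0.031,0,0.005,0,0,0.029,0.0003,0.033,0,0.005,0,0],
)

```text
time_s: 26.0
tool_pos: [0.5346, -0.0348, 0.0339]
eef_rot: [0.999, 0.034, -0.002, -0.0]
contact_force: [-10.8, -0.0, 2.8]
width: 0.0372
grip_force: 62.6
```

Run:
```python
from h import *
y=np.pi/2+BY
plan([(bay("n",0,.0335),y)])
```

```text
t 26.0 tcp [ 0.5346 -0.0348  0.0339] q7 -1.46 F [-10.8  -0.    2.8] w 0.0372
shift [-0.007  -0.0004  0.0004] rot [-0.0009  0.0036 -0.0001]
```

Emit:
apply_moves(
  motion=[-0.004,-0.0004,0.0004,0,0.003,0,0,-0.008,-0.0004,0.0004,0,0.003,0,0,-0.008,-0.0004,0.0004,0,0.003,0,0,-0.008,-0.0004,0.0,0,0.003,0,0.055,-0.008,-0.0004,0,0,0.003,0,0.06,-0.008,-0.0004,0.0,0,0.003,0,0.06,-0.008,-0.0004,-0.05,0,0.003,0,0.06,-0.008,-0.0004,-0.1,0,0.003,0,0.085,-0.008,-0.0004,-0.13,0,0.003,0,0.085,-0.008,-0.0004,-0.13,0,0.003,0,0.085],
)

```text
time_s: 27.25
tool_pos: [0.531, -0.0349, 0.1668]
eef_rot: [0.999, 0.034, 0.005, -0.0]
contact_force: [0.1, 0.2, -0.2]
width: 0.085
grip_force: 0.0
```

Run:
```python
from fit import *
snap("wrist","b3")
plan([((.492,-.446,.165),np.pi/2-.455)])
```

```text
t 27.3 tcp [ 0.5301 -0.0348  0.1652] q7 -1.48 F [ 0.2 -0.2 -1.2] w 0.0848
shift [-0.0658  0.4076 -0.0006] rot [-0.0028 -0.0079  0.5229]
```

Emit:
apply_moves(
  motion=[-0.066,0.408,0,-0.003,-0.008,0.523,0.085,-0.066,0.408,0,-0.003,-0.008,0.523,0.085,-0.066,0.408,0,-0.003,-0.008,0.523,0.085,-0.066,0.408,0,-0.003,-0.008,0.523,0.085,-0.066,0.408,0,-0.003,-0.008,0.523,0.085,-0.066,0.408,0,-0.003,-0.008,0.523,0.085,-0.066,0.408,0,-0.003,-0.008,0.523,0.085,-0.066,0.408,0,-0.003,-0.008,0.523,0.085,-0.066,0.408,0,-0.003,-0.008,0.523,0.085,-0.066,0.408,0,-0.003,-0.008,0.523,0.085],
)

```text
time_s: 28.55
tool_pos: [0.4918, -0.4447, 0.1631]
eef_rot: [0.974, -0.225, -0.002, -0.0]
contact_force: [0.2, -0.7, -0.5]
width: 0.0846
grip_force: 0.0
```

```bash
python3 mod.py d1 .058 .481 -.441 -.455 262
```

```text
[256 198] [227 148] [288 248]
[ 0.47963306 -0.44114652 -0.46592207] 0.045620804694722406
t 28.6 tcp [ 0.4919 -0.4448  0.1634] q7 -1.22 F [0.4 0.6 0.2] w 0.0849
shift [-0.0122  0.0019  0.1414] rot [0.0007 0.0028 0.0128]
```

Emit:
apply_moves(
  motion=[-0.012,0.001,0.06,0,0.003,0.012,0.085,-0.012,0.001,0.11,0,0.003,0.012,0.085,-0.012,0.001,0.141,0,0.003,0.012,0.085,-0.012,0.001,0.141,0,0.003,0.012,0.085,-0.012,0.001,0.141,0,0.003,0.012,0,-0.012,0.001,0.141,0,0.003,0.012,0,-0.012,0.001,0.141,0,0.003,0.012,0,-0.012,0.001,0.141,0,0.003,0.012,0,-0.012,0.001,0.141,0,0.003,0.012,0],
)

```text
time_s: 29.72
tool_pos: [0.4805, -0.4429, 0.0249]
eef_rot: [0.973, -0.231, 0.002, 0.001]
contact_force: [-1.0, -0.0, 7.1]
width: 0.0568
grip_force: 66.0
```

Run:
```python
from h import *
y=np.pi/2+BY
plan([(bay("w",-.018,.115),y),(bay("w",-.018,.060),y)])
```

```text
t 29.73 tcp [ 0.4805 -0.4429  0.0249] q7 -1.19 F [-1.  -0.   7.1] w 0.0568
shift [-0.1119 -0.3004 -0.0912] rot [ 0.0031 -0.0034 -0.5349]
shift [-0.1121 -0.3005 -0.0362] rot [ 0.0031 -0.0034 -0.5349]
```

Emit:
apply_moves(
  motion=[0,0,-0.06,0,0,0,0,-0.02,-0.05,-0.091,0,0,-0.1,0,-0.112,-0.3,-0.091,0.003,-0.003,-0.535,0,-0.112,-0.3,-0.091,0.003,-0.003,-0.535,0,-0.112,-0.3,-0.091,0.003,-0.003,-0.535,0,-0.112,-0.3,-0.091,0.003,-0.003,-0.535,0,-0.112,-0.3,-0.091,0.003,-0.003,-0.535,0,-0.112,-0.3,-0.091,0.003,-0.003,-0.535,0,-0.112,-0.3,-0.091,0.003,-0.003,-0.535,0,-0.112,-0.3,-0.06,0.003,-0.003,-0.535,0,-0.112,-0.3,-0.046,0.003,-0.003,-0.535,0,-0.112,-0.3,-0.046,0.003,-0.003,-0.535,0],
)

```text
time_s: 31.22
tool_pos: [0.5138, -0.1248, 0.0673]
eef_rot: [0.999, 0.033, -0.002, -0.001]
contact_force: [0.7, -0.7, -3.4]
width: 0.0571
grip_force: 67.3
```

Run:
```python
from h import *
y=np.pi/2+BY
plan([(bay("w",-.018,.055),y),(bay("w",.007,.055),y),(bay("w",.007,.034),y)])
```

```text
t 31.23 tcp [ 0.5138 -0.1248  0.0673] q7 -1.28 F [ 0.7 -0.7 -3.4] w 0.0571
shift [ 0.002  -0.0007  0.0123] rot [-0.0022  0.0046 -0.0019]
shift [ 0.027  -0.0008  0.0122] rot [-0.0022  0.0046 -0.0019]
shift [ 0.0271 -0.0007  0.0332] rot [-0.0022  0.0046 -0.0019]
```

Emit:
apply_moves(
  motion=[0.002,-0.001,0.011,-0.002,0.005,-0.002,0,0.008,-0.001,0.011,-0.002,0.005,-0.002,0,0.014,-0.001,0.011,-0.002,0.005,-0.002,0,0.02,-0.0005,0.011,-0.002,0.005,-0.002,0,0.026,0,0.011,-0.002,0.005,0,0,0.029,0.0003,0.011,-0.002,0.005,0,0,0.029,0.0003,0.011,-0.002,0.005,0,0,0.029,0.0003,0.018,-0.002,0.005,0,0,0.029,0.0003,0.025,-0.002,0.005,0,0,0.029,0.0003,0.031,-0.002,0.005,0,0,0.029,0.0003,0.0335,-0.002,0.005,0,0,0.029,0.0003,0.0335,-0.002,0.005,0,0],
)

```text
time_s: 32.72
tool_pos: [0.5405, -0.1224, 0.0342]
eef_rot: [0.999, 0.033, -0.002, -0.0]
contact_force: [-9.8, -0.6, -1.6]
width: 0.0569
grip_force: 67.6
```

Run:
```python
from h import *
y=np.pi/2+BY
plan([(bay("w",0,.034),y)])
```

```text
t 32.73 tcp [ 0.5405 -0.1224  0.0342] q7 -1.28 F [-9.8 -0.6 -1.6] w 0.0569
shift [-0.0069 -0.0002  0.0002] rot [-0.0005  0.0031 -0.0014]
```

Emit:
apply_moves(
  motion=[-0.004,0,0.0008,0,0.003,0,0,-0.008,0,0.0008,0,0.003,0,0,-0.008,0,0.0008,0,0.003,0,0,-0.008,0,0.0008,0,0.003,0,0.07,-0.008,0,0.0005,0,0.003,0,0.075,-0.008,0,0,0,0.003,0,0.075,-0.008,0,-0.05,0,0.003,0,0.075,-0.008,0,-0.1,0,0.003,0,0.075,0.04,-0.06,-0.16,0,0.003,0,0.075,0.09,-0.12,-0.22,0,0.003,0,0.075,0.09,-0.12,-0.22,0,0.003,0,0.075,0.09,-0.12,-0.22,0,0.003,0,0.075],
)

```text
time_s: 34.22
tool_pos: [0.6274, 0.0084, 0.2576]
eef_rot: [0.999, 0.037, 0.006, -0.001]
contact_force: [0.6, -1.1, 0.5]
width: 0.0749
grip_force: 0.0
```

Run:
```python
from fit import *
snap("wrist","e1");plan([])
im,c=load("e1");cv2.imwrite("pics/e1b.png",cv2.resize(im[60:350,30:400],(800,627))[:600])
```

```text
t 34.27 tcp [0.6264 0.0068 0.2565] q7 -1.53 F [ 0.5 -0.3  1. ] w 0.0749
```

View pics/e1b.png

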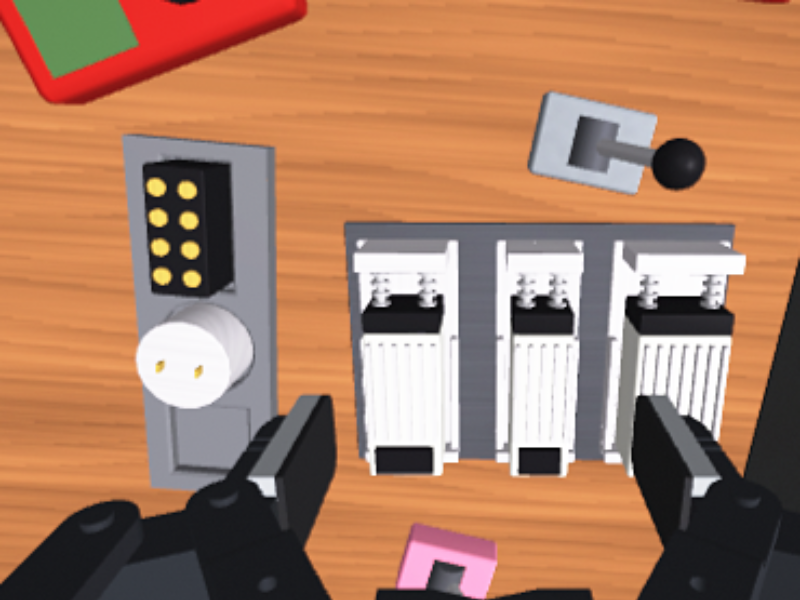

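Everything present is loaded: all three carriages are pressed back behind their modules, and the terminal and can are home. In full-image pixels the switch ball is at (344,136), and the base corners give its axis.

Run:
```python
from fit import *
_,c2=load("w2");_,e=load("e1")
f2=lambda x,y:(160+x/3.4-.35,90+y/3.4-.35)
fe=lambda x,y:(30+x*370/800-.27,60+y*290/627-.27)
print("tip",tri([(c2,f2(470,100)),(e,fe(679,164))]).round(4))
A=[(c2,f2,[(303,14),(460,40),(443,153),(290,130)]),(e,fe,[(548,92),(657,115),(638,194),(530,171)])]
for c,f,P in A:
    W=np.array([onz(c,f(*p),.025) for p in P]);d=W[1]+W[2]-W[0]-W[3]
    print("centre",W.mean(0).round(4),"axis",np.arctan2(d[1],d[0]).round(3),np.linalg.norm(d[:2])/2, np.linalg.norm(W[0]-W[3]))
```

```text
tip [ 0.6877 -0.0839  0.0998]
centre [ 0.6917 -0.0542  0.025 ] axis -1.723 0.06758041712350704 0.04783804180699425
centre [ 0.6919 -0.0537  0.025 ] axis -1.699 0.06870166289247069 0.047563618005920794
```

```bash
cat >> h.py <<'E'
HC=np.array([.692,-.054]);SA=1.43;sd=np.array([np.cos(SA),np.sin(SA)])
def sw(d,z): return (*(HC+d*sd),z)
E
python3 - <<'E'
from h import *
plan([(sw(-.085,.14),SA),(sw(-.085,.078),SA),(sw(-.06,.078),SA)])
E
```

```text
t 34.27 tcp [0.6264 0.0068 0.2565] q7 -1.53 F [ 0.5 -0.3  1. ] w 0.0749
shift [0.0421 0.1485 0.1168] rot [-0.002  -0.0091  0.2125]
shift [0.0415 0.1486 0.1788] rot [-0.002  -0.0091  0.2125]
shift [0.0468 0.1242 0.1788] rot [-0.002  -0.0091  0.2125]
```

Emit:
apply_moves(
  motion=[0.03,0.08,0,-0.002,-0.009,0.1,0,0.042,0.1485,0.05,-0.002,-0.009,0.2125,0,0.042,0.1485,0.09,-0.002,-0.009,0.2125,0,0.042,0.1485,0.09,-0.002,-0.009,0.2125,0,0.042,0.1485,0.13,-0.002,-0.009,0.2125,0,0.0415,0.1485,0.17,-0.002,-0.009,0.2125,0,0.0415,0.1485,0.179,-0.002,-0.009,0.2125,0,0.0415,0.1485,0.179,-0.002,-0.009,0.2125,0],
)

```text
time_s: 35.28
tool_pos: [0.6772, -0.1413, 0.0768]
eef_rot: [0.997, -0.072, -0.002, 0.001]
contact_force: [0.1, -0.1, 0.5]
width: 0.0001
grip_force: 0.0
```

Run:
```python
from h import *
plan([(sw(-.03,.078),SA),(sw(.01,.078),SA),(sw(.014,.078),SA)])
```

```text
t 35.27 tcp [ 0.6772 -0.1413  0.0768] q7 -1.47 F [ 0.1 -0.1  0.5] w 0.0001
shift [ 0.0022 -0.0586 -0.0013] rot [ 0.0017  0.003  -0.0037]
shift [ 0.0021 -0.0986 -0.0014] rot [ 0.0017  0.003  -0.0037]
shift [ 0.002  -0.1026 -0.0014] rot [ 0.0017  0.003  -0.0037]
```

Emit:
apply_moves(
  motion=[0.002,-0.03,-0.001,0,0.003,-0.003,0,0.002,-0.05,-0.001,0,0.003,-0.003,0,0.002,-0.065,-0.001,0,0.003,-0.003,0,0.002,-0.08,-0.001,0,0.003,-0.003,0,0.002,-0.09,-0.001,0,0.003,-0.003,0,0.002,-0.096,-0.001,0,0.003,-0.003,0,0.002,-0.1,-0.001,0,0.003,-0.003,0,0.002,-0.103,-0.001,0,0.003,-0.003,0,0.002,-0.103,-0.001,0,0.003,-0.003,0],
)

```text
time_s: 36.4
tool_pos: [0.6935, -0.0419, 0.0767]
eef_rot: [0.997, -0.072, -0.0, 0.002]
contact_force: [-0.9, -5.9, -0.7]
width: -0.0001
grip_force: 2.4
```

Emit:
apply_moves(
  motion=[0,-0.002,0,0,0,0,0,0,-0.004,0,0,0,0,0,0,-0.004,0,0,0,0,0],
)

```text
time_s: 36.78
tool_pos: [0.6935, -0.0414, 0.0767]
eef_rot: [0.997, -0.073, -0.001, 0.004]
contact_force: [-2.4, -12.9, -0.7]
width: -0.0003
grip_force: 6.6
```

Run:
```python
from h import *
snap("side","s1");snap("scene","s2")
plan([(sw(-.02,.078),SA),(sw(-.02,.15),SA),(sw(.09,.15),SA),(sw(.09,.078),SA)])
```

```text
t 36.88 tcp [ 0.6935 -0.0415  0.0767] q7 -1.61 F [ -1.3 -13.6  -1.5] w 0.0003
shift [ 0.0004  0.0326 -0.001 ] rot [ 0.0074  0.0008 -0.0049]
shift [ 0.0004  0.0331 -0.073 ] rot [ 0.0074  0.0008 -0.0049]
shift [-0.0002 -0.0768 -0.0739] rot [ 0.0074  0.0008 -0.0049]
shift [-0.0001 -0.0774 -0.0019] rot [ 0.0074  0.0008 -0.0049]
```

Emit:
apply_moves(
  motion=[0,0.03,0,0,0,0,0,0,0.03,-0.04,0,0,0,0,0,0.03,-0.08,0,0,0,0,0,0.03,-0.08,0,0,0,0,0,-0.03,-0.08,0,0,0,0,0,-0.078,-0.08,0,0,0,0,0,-0.078,-0.08,0,0,0,0,0,-0.078,-0.05,0,0,0,0,0,-0.078,0,0,0,0,0,0,-0.078,0,0,0,0,0,0,-0.078,0,0,0,0,0,0,-0.078,0,0,0,0,0],
)

```text
time_s: 38.38
tool_pos: [0.7068, 0.0411, 0.079]
eef_rot: [0.997, -0.071, 0.001, 0.001]
contact_force: [0.4, 0.4, 0.7]
width: -0.0003
grip_force: 0.0
```

Emit:
apply_moves(
  motion=[0,0,0,0,0,0,0,0,0,0,0,0,0,0,0,0,0,0,0,0,0,0,0,0,0,0,0,0,0,0,0,0,0,0,0,0,0,0,0,0,0,0,0,0,0,0,0,0,0,0,0,0,0,0,0,0,0,0,0,0,0,0,0,0,0,0,0,0,0,0,0,0,0,0,0,0,0,0,0,0,0,0,0,0],
)

```text
time_s: 39.88
tool_pos: [0.7055, 0.0413, 0.0768]
eef_rot: [0.997, -0.071, -0.0, 0.001]
contact_force: [-0.6, 0.6, -0.4]
width: 0.0001
grip_force: 0.0
```

Run:
```python
from fit import *
plan([(sw(.04,.078),SA),(sw(-.012,.078),SA)])
im=env.grab_frame("wrist")[:,:,::-1].copy();c=env.get_calibration("wrist")
p=proj(c,sw(.038,.092));print(p); g=cv2.cvtColor(im,cv2.COLOR_BGR2GRAY);q=p.round().astype(int);a=g[q[1]-45:q[1]+45,q[0]-45:q[0]+45];print(np.argwhere(a<45).mean(0)[::-1]+q-45,(a<45).sum())
```

```text
t 39.88 tcp [0.7055 0.0413 0.0768] q7 -1.72 F [-0.6  0.6 -0.4] w 0.0001
shift [ 0.0001  0.0563 -0.0012] rot [ 0.0017  0.0002 -0.0009]
shift [ 1.000e-04  1.083e-01 -1.100e-03] rot [ 0.0017  0.0002 -0.0009]
[364.87698491 263.27518233]
[354.20622287 277.3484081 ] 2764
```

Emit:
apply_moves(
  motion=[0,0,0,0,0,0,0,0,0.03,-0.001,0,0,0,0,0,0.05,-0.001,0,0,0,0,0,0.068,-0.001,0,0,0,0,0,0.083,-0.001,0,0,0,0,0,0.095,-0.001,0,0,0,0,0,0.103,-0.001,0,0,0,0,0,0.107,-0.001,0,0,0,0,0,0.11,-0.001,0,0,0,0,0,0.112,-0.001,0,0,0,0,0,0.112,-0.001,0,0,0,0],
)

```text
time_s: 41.3
tool_pos: [0.69, -0.0659, 0.0778]
eef_rot: [0.998, -0.069, -0.0, -0.001]
contact_force: [-0.2, 7.8, -1.2]
width: 0.0001
grip_force: 3.8
```

Emit:
apply_moves(
  motion=[0,0.002,0,0,0,0,0,0,0.003,0,0,0,0,0,0,0.003,0,0,0,0,0],
)

```text
time_s: 41.68
tool_pos: [0.69, -0.0662, 0.0778]
eef_rot: [0.998, -0.069, -0.0, -0.002]
contact_force: [0.7, 13.3, -0.8]
width: -0.0001
grip_force: 6.8
```

Run:
```python
from h import *
y=np.pi/2+BY
plan([(sw(.015,.17),SA),(bay("w",0,.15),y),(bay("w",0,.034),y)])
```

```text
t 41.67 tcp [ 0.69   -0.0662  0.0778] q7 -1.57 F [ 0.7 13.3 -0.8] w -0.0001
shift [ 0.0003 -0.0278 -0.0921] rot [-0.0046  0.0005  0.0037]
shift [-0.1473  0.077  -0.0725] rot [-0.0047 -0.     -0.205 ]
shift [-0.1472  0.0776  0.0435] rot [-0.0047 -0.     -0.205 ]
```

Emit:
apply_moves(
  motion=[0,-0.02,0,0,0,0,0,0,-0.025,-0.05,0,0,0,0,0,-0.025,-0.09,0,0,0,0,-0.05,0.02,-0.09,0,0,-0.1,0.08,-0.1,0.05,-0.09,0,0,-0.205,0.08,-0.147,0.077,-0.08,0,0,-0.205,0.08,-0.147,0.077,-0.07,0,0,-0.205,0.08,-0.147,0.077,-0.07,0,0,-0.205,0.08,-0.147,0.077,-0.07,0,0,-0.205,0.08],
)

```text
time_s: 42.8
tool_pos: [0.5344, -0.127, 0.1483]
eef_rot: [0.999, 0.032, 0.0, 0.001]
contact_force: [0.8, -0.1, -0.1]
width: 0.0802
grip_force: 0.0
```

Run:
```python
from fit import *
y=np.pi/2+BY
plan([(bay("w",0,.034),y)])
# switch ball check with fixed cameras
for n in ("scene","side"):
    snap(n,"z"+n); im,c=load("z"+n); g=cv2.cvtColor(im,cv2.COLOR_BGR2GRAY)
    for d in (-.038,.038):
        p=proj(c,sw(d,.092)).round().astype(int);print(n,d,p,g[p[1]-2:p[1]+3,p[0]-2:p[0]+3].mean())
```

```text
t 42.8 tcp [ 0.5344 -0.127   0.1483] q7 -1.29 F [ 0.8 -0.1 -0.1] w 0.0802
shift [-0.0006 -0.0046  0.1142] rot [ 0.0017 -0.0006 -0.0031]
scene -0.038 [214 218] 32.88
scene 0.038 [237 224] 127.52
side -0.038 [234 161] 33.8
side 0.038 [220 172] 109.4
```

Emit:
apply_moves(
  motion=[-0.0005,-0.0045,0.06,0.001,0,-0.003,0.08,-0.0005,-0.0045,0.1,0.001,0,-0.003,0.08,-0.0005,-0.0045,0.113,0.001,0,-0.003,0.08,-0.0005,-0.0045,0.113,0.001,0,-0.003,0.0,-0.0005,-0.0045,0.113,0.001,0,-0.003,0.0,-0.0005,-0.0045,0.113,0.001,0,-0.003,0.0,-0.0005,-0.0045,0.113,0.001,0,-0.003,0.0,0.004,-0.0045,0.113,0.001,0,-0.003,0.0,0.004,-0.0045,0.1,0.001,0,-0.003,0.0,0.004,-0.0045,0.08,0.001,0,-0.003,0.0,0.004,-0.0045,0.045,0.001,0,-0.003,0.0,0.004,-0.0045,0.02,0.001,0,-0.003,0.0],
)

```text
time_s: 44.4
tool_pos: [0.5367, -0.1236, 0.1295]
eef_rot: [0.999, 0.033, 0.0, 0.001]
contact_force: [-0.1, -0.2, -3.4]
width: 0.0568
grip_force: 68.7
```

Run:
```python
from h import *
plan([((.49,-.43,.12),np.pi/2),((.49,-.43,.028),np.pi/2)])
```

```text
t 44.4 tcp [ 0.5367 -0.1236  0.1295] q7 -1.29 F [-0.1 -0.2 -3.4] w 0.0568
shift [-0.0667  0.3027  0.0098] rot [ 0.0011 -0.0004  0.0656]
shift [-0.0667  0.3026  0.1018] rot [ 0.0011 -0.0004  0.0656]
```

Emit:
apply_moves(
  motion=[-0.067,0.303,0.01,0,0,0.065,0,-0.067,0.303,0.01,0,0,0.065,0,-0.067,0.303,0.01,0,0,0.065,0,-0.067,0.303,0.01,0,0,0.065,0,-0.067,0.303,0.01,0,0,0.065,0,-0.067,0.303,0.03,0,0,0.065,0,-0.067,0.303,0.06,0,0,0.065,0,-0.067,0.303,0.085,0,0,0.065,0,-0.067,0.303,0.097,0,0,0.065,0,-0.067,0.303,0.103,0,0,0.065,0,-0.067,0.303,0.105,0,0,0.065,0,-0.067,0.303,0.105,0,0,0.065,0],
)

```text
time_s: 45.9
tool_pos: [0.4892, -0.4298, 0.027]
eef_rot: [1.0, 0.0, -0.0, 0.0]
contact_force: [-11.0, 10.6, 29.0]
width: 0.057
grip_force: 72.4
```

Emit:
apply_moves(
  motion=[0,0,-0.002,0,0,0,0,0,0,-0.001,0,0,0,0.08,0,0,-0.001,0,0,0,0.082,0,0,-0.001,0,0,0,0.082,0,0,-0.06,0,0,0,0.082,0,0,-0.12,0,0,0,0.075,0.038,-0.395,-0.125,0,0,-0.068,0.075,0.038,-0.395,-0.125,0,0,-0.068,0.075,0.038,-0.395,-0.125,0,0,-0.068,0.075,0.038,-0.395,-0.125,0,0,-0.068,0.075,0.038,-0.395,-0.125,0,0,-0.068,0.075,0.038,-0.395,-0.125,0,0,-0.068,0.075],
)

```text
time_s: 47.4
tool_pos: [0.5254, -0.0547, 0.1479]
eef_rot: [0.999, 0.035, 0.0, 0.0]
contact_force: [0.4, -0.3, -1.1]
width: 0.0748
grip_force: 0.0
```

Emit:
apply_moves(
  motion=[0,0,0,0,0,0,0.075,0,0,0,0,0,0,0.075,0,0,0,0,0,0,0.075],
)

```text
time_s: 47.78
tool_pos: [0.5251, -0.0584, 0.1477]
eef_rot: [0.999, 0.033, -0.0, 0.001]
contact_force: [-0.7, -0.6, -0.2]
width: 0.0746
grip_force: 0.0
```

Run:
```python
from h import *
plan([(bay("n",0,.034),np.pi/2+BY)])
```

```text
t 47.77 tcp [ 0.5251 -0.0584  0.1477] q7 -1.42 F [-0.7 -0.6 -0.2] w 0.0746
shift [ 0.0042 -0.0234  0.1137] rot [ 0.0013  0.0006 -0.0012]
```

Emit:
apply_moves(
  motion=[0.004,-0.0234,0.02,0.001,0,-0.001,0.075,0.004,-0.0234,0.06,0.001,0,-0.001,0.075,0.004,-0.0234,0.1,0.001,0,-0.001,0.075,0.004,-0.0234,0.113,0.001,0,-0.001,0.075,0.004,-0.0234,0.113,0.001,0,-0.001,0.0,0.004,-0.0234,0.113,0.001,0,-0.001,0.0,0.004,-0.0234,0.113,0.001,0,-0.001,0.0,0.004,-0.0234,0.113,0.001,0,-0.001,0.0,0.004,-0.0234,0.113,0.001,0,-0.001,0.0,0.008,-0.0234,0.113,0.001,0,-0.001,0.0,0.008,-0.0234,0.1,0.001,0,-0.001,0.0,0.008,-0.0234,0.07,0.001,0,-0.001,0.0],
)

```text
time_s: 49.28
tool_pos: [0.527, -0.0327, 0.0767]
eef_rot: [0.999, 0.035, -0.005, -0.0]
contact_force: [-7.9, 0.0, -5.7]
width: 0.0367
grip_force: 63.3
```

Run:
```python
from h import *
plan([((.475,-.267,.13),np.pi/2+.07),((.475,-.267,.025),np.pi/2+.07)])
```

```text
t 49.27 tcp [ 0.527  -0.0327  0.0767] q7 -1.45 F [-7.9  0.  -5.7] w 0.0367
shift [-0.0689  0.23   -0.0529] rot [-0.0011  0.0098  0.0002]
shift [-0.0678  0.2301  0.0521] rot [-0.0011  0.0098  0.0002]
```

Emit:
apply_moves(
  motion=[0,0,-0.05,0,0,0,0,0,0.01,-0.06,0,0.01,0,0,-0.069,0.23,-0.06,0,0.01,0,0,-0.069,0.23,-0.06,0,0.01,0,0,-0.069,0.23,-0.06,0,0.01,0,0,-0.069,0.23,-0.05,0,0.01,0,0,-0.069,0.23,-0.02,0,0.01,0,0,-0.069,0.23,0.01,0,0.01,0,0,-0.068,0.23,0.035,0,0.01,0,0,-0.068,0.23,0.046,0,0.01,0,0,-0.068,0.23,0.052,0,0.01,0,0,-0.068,0.23,0.052,0,0.01,0,0],
)

```text
time_s: 50.78
tool_pos: [0.4795, -0.267, 0.027]
eef_rot: [0.999, 0.035, 0.005, -0.0]
contact_force: [-3.8, 2.4, 8.7]
width: 0.0367
grip_force: 65.6
```

Emit:
apply_moves(
  motion=[0,0,0,0,0,0,0,0,0,0,0,0,0,0],
)

```text
time_s: 51.02
tool_pos: [0.4795, -0.267, 0.0271]
eef_rot: [0.999, 0.035, 0.005, -0.0]
contact_force: [-3.8, 1.3, 7.7]
width: 0.037
grip_force: 65.6
```

Emit:
apply_moves(
  motion=[0,0,0,0,0,0,0.07,0,0,0,0,0,0,0.075,0,0,0,0,0,0,0.075,0,0,-0.06,0,0,0,0.075,0,0,-0.12,0,-0.01,0,0.075,0.064,-0.316,-0.125,0,-0.01,0,0.075,0.064,-0.316,-0.125,0,-0.01,0,0.075,0.064,-0.316,-0.125,0,-0.01,0,0.075,0.064,-0.316,-0.125,0,-0.01,0,0.075,0.064,-0.316,-0.125,0,-0.01,0,0.075,0.064,-0.316,-0.125,0,-0.01,0,0.075,0.064,-0.316,-0.125,0,-0.01,0,0.075],
)

```text
time_s: 52.52
tool_pos: [0.5203, 0.053, 0.1513]
eef_rot: [0.999, 0.036, -0.0, -0.0]
contact_force: [-0.5, -1.1, -0.7]
width: 0.0748
grip_force: 0.0
```

Run:
```python
from h import *
plan([(bay("m",0,.034),np.pi/2+BY)])
```

```text
t 52.52 tcp [0.5203 0.053  0.1513] q7 -1.63 F [-0.5 -1.1 -0.7] w 0.0748
shift [0.0014 0.0002 0.1173] rot [-0.0001  0.0006  0.0041]
```

Emit:
apply_moves(
  motion=[0.001,0,0.06,0,0,0.004,0.075,0.001,0,0.1,0,0,0.004,0.075,0.001,0,0.117,0,0,0.004,0.075,0.001,0,0.117,0,0,0.004,0.0,0.001,0,0.117,0,0,0.004,0.0,0.001,0,0.117,0,0,0.004,0.0,0.001,0,0.117,0,0,0.004,0.0,0.005,0,0.117,0,0,0.004,0.0,0.006,0,0.105,0,0,0.004,0.0,0.006,0,0.08,0,0,0.004,0.0,0.006,0,0.045,0,0,0.004,0.0,0.006,0,0.02,0,0,0.004,0.0],
)

```text
time_s: 54.02
tool_pos: [0.527, 0.0535, 0.1333]
eef_rot: [0.999, 0.033, 0.001, -0.0]
contact_force: [0.4, 1.2, -2.1]
width: 0.0468
grip_force: 64.2
```

Run:
```python
from h import *
plan([((.614,-.289,.13),np.pi/2+.3),((.614,-.289,.025),np.pi/2+.3)])
```

```text
t 54.02 tcp [0.527  0.0535 0.1333] q7 -1.63 F [ 0.4  1.2 -2.1] w 0.0468
shift [0.064  0.3475 0.0031] rot [-0.0007 -0.0021 -0.2334]
shift [0.0638 0.3476 0.1081] rot [-0.0007 -0.0021 -0.2334]
```

Emit:
apply_moves(
  motion=[0.064,0.3475,0,0,-0.002,-0.233,0,0.064,0.3475,0,0,-0.002,-0.233,0,0.064,0.3475,0,0,-0.002,-0.233,0,0.064,0.3475,0,0,-0.002,-0.233,0,0.064,0.3475,0,0,-0.002,-0.233,0,0.064,0.3475,0,0,-0.002,-0.233,0,0.064,0.3475,0,0,-0.002,-0.233,0,0.064,0.3475,0.05,0,-0.002,-0.233,0,0.064,0.3475,0.08,0,-0.002,-0.233,0,0.064,0.3475,0.085,0,-0.002,-0.233,0],
)

```text
time_s: 55.28
tool_pos: [0.6122, -0.2874, 0.0445]
eef_rot: [0.989, 0.15, -0.003, -0.001]
contact_force: [-0.6, 0.3, -1.9]
width: 0.047
grip_force: 64.1
```

Run:
```python
from h import *
plan([((.614,-.289,.025),np.pi/2+.3)])
```

```text
t 55.27 tcp [ 0.6122 -0.2874  0.0445] q7 -0.9 F [-0.6  0.3 -1.9] w 0.047
shift [0.0013 0.0021 0.0195] rot [-0.0036  0.0046  0.0007]
```

Place, release, then rise and withdraw to a viewing height.

Emit:
apply_moves(
  motion=[0,0,0.012,-0.003,0.004,0,0,0,0,0.018,-0.003,0.004,0,0,0,0,0.02,-0.003,0.004,0,0,0,0,0.02,-0.003,0.004,0,0,0,0,0.019,-0.003,0.004,0,0.075,0,0,0.019,-0.003,0.004,0,0.08,0,0,0.019,-0.003,0.004,0,0.08,0,0,-0.04,-0.003,0.004,0,0.08,0,0,-0.1,-0.003,0.004,0,0.08,0,-0.04,-0.16,-0.003,0.004,0,0.08,0,-0.07,-0.22,-0.003,0.004,0,0.08,0,-0.1,-0.26,-0.003,0.004,0,0.08],
)

```text
time_s: 56.78
tool_pos: [0.5841, -0.1942, 0.3073]
eef_rot: [0.989, 0.149, 0.001, 0.001]
contact_force: [1.2, 0.4, 0.2]
width: 0.0797
grip_force: 0.0
```

Run:
```python
from fit import *
plan([]);snap("wrist","f1");im,c=load("f1")
for W,x,y,a in [(.048,.612,-.287,.3),(.038,.48,-.267,.07),(.058,.49,-.43,0)]:
    p=proj(c,(x,y,.03)).round().astype(int);roi=(max(0,p[0]-45),max(0,p[1]-55),p[0]+45,p[1]+55)
    print(p,fitobj([("f1","mod",roi)],shape(.1,W,.05),.003,(x,y,a)))
snap("scene","f2",(90,110,390,290),2.6)
```

```text
t 56.77 tcp [ 0.5841 -0.1942  0.3073] q7 -1.02 F [1.2 0.4 0.2] w 0.0797
[316 164] (array([ 0.61291005, -0.28948783,  0.32922075]), np.float64(0.058507518708799555))
[276 235] (array([ 0.47897682, -0.26660853,  0.08268402]), np.float64(0.04994871794871791))
[368 255] (array([ 0.49045764, -0.42808833, -0.00900771]), np.float64(0.15482783068580297))
```

View pics/f2.png

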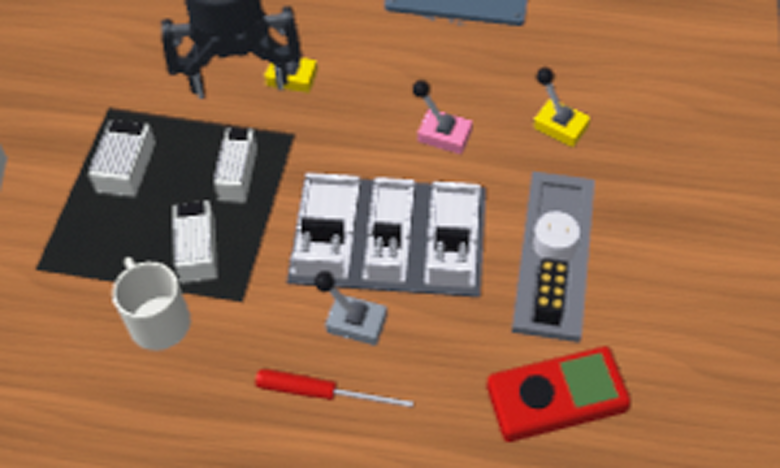

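All three modules stand on the mat at crop pixels (122,160), (236,165) and (193,240). The bays are empty, the switch is back off with its ball at (325,282), and the can and terminal are in the tray. The meter, mug and screwdriver are where they started.

```bash
python3 -c "
from bench import env
print(env.job_done())"
```

```text
the job is handed in; nothing more can be done
None
```

The job is handed in: all three modules were bench-tested in their own bays and stand back on the mat, the switch was left on about four seconds and thrown back off, and the can and terminal are in the tray (there was no choke).

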